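# Set out the parts of a small beam line

## Robot

A 7-joint arm with a two-finger parallel gripper is mounted at the origin on a cart in front of the work surface, level with it; the furniture and walls round the work are solid. World frame = base frame: x ahead of the robot, y to its left, z up, the work surface at z = 0. Lengths are in m, angles in rad, forces in N, time in s.
With the tool pointing down it reaches from about 0.4 to 0.85 m from the base axis. Payload 4.5 kg.
Tool frame: the origin (TCP) lies on the centre line of the jaws, within the pads' length; the fingertips stand 8 mm ahead of it and the grasp point (between the pads) lies 11 mm behind it; z points along the fingers, x is the direction in which the jaws open and shut, and the axes are right-handed (so a half turn about z gives the same grasp; the last joint's range is limited). The gripper opens to 88 mm and grips with 3 to 60 N. Pads are 18 mm wide; open, the fingers measure 123 mm over their backs; the gripper's body (75 mm by 187 mm) begins 45 mm behind the grasp point.
Start: joints at [1.255, 0.689, -0.195, 1.565, 0.157, 0.902, -0.215], TCP at [0.214, -0.587, 0.247] pointing down, gripper open.
Joint ranges: [-3.01, 3.01], [-0.46, 2.08], [-1.47, 1.51], [0.13, 2.56], [-1, 4.14], [0.04, 2.09], [-2.66, 2.66]. Speed limits (rad/s): [2.57, 2.57, 3.14, 3.14, 3.14, 3.14, 3.14].

## Interface

Orientations are given as a unit quaternion [x, y, z, w].
In Python, from plant import get_state, snapshot, finish_job, boxes_of, pinpoint gives the robot as it stands.
- The arm moves only by the shell command python3 -m creep 'ROWS' [FORCE]. ROWS is JSON, a list of rows, each an object with "hand": the finger opening in m, from 0 to 0.0881; "slide": the shift along the tool's x, y, z in m, a list of three; "turn": the turn about the tool's z in degrees. A call has 1 to 5 rows; each row shifts and turns the commanded pose from where the row before left it, along the tool's axes as they then stand; what a row does not reach is not made up. A row lasts 1/8 s, in which the tool goes at most 62.5 mm and 10.7 degrees, less where a joint would pass 70% of its speed; a pose out of reach is approached as far as the arm can. A call is refused whole if a number of a shift passes 0.0625 or a number of a turn 10.7, either way. A call with a gripper value outside its range is refused whole. The fingers move at their own pace and stop on an object; FORCE is the grip in N (left out, the last holds). Time passes only in rows, so rows that do not move let the fingers close. It gives the time, the measured TCP pose, the force and the opening at its end, in the units of the state.
- get_state(): the state, without advancing time (a new reading comes with each control period).
- snapshot(name): name is "scene" or "top" or "wrist"; returns a dict with "frame" (420x560x3 uint8, red, green, blue), "depth" (420x560 float32, m along the optical axis (not along the pixel's ray), 0 where there is no reading), "mtx" (3x3 intrinsics, pixels), "k1" (the pictures are not rectified: a ray, as slopes to the right and down, at radius r is drawn at 1 + k1 r^2 times it, then the intrinsics apply), "camera_from_world" (4x4, takes a point from world to camera coordinates). Camera axes: x right, y down, z forward; pixel columns grow to the right and rows downward; lengths in m; the calibration is good to about 2 mm. A picture is of the moment at which its call begins.
- finish_job(): hands the job in, once; it reports no verdict.
Trained networks look in a picture, given as the dict that the camera call returned (one of the last four; its "shot" number tells which), for a name from the list of things; names that differ only in an ending like _2 or _b are one class to them, and where a whole thing is asked for, a point or a joint stands for the part that bears it (a point fixed in the world has none). Each returns a list of dicts, best first, with "conf" (0 to 1); they miss things now and then, are a little off and sometimes report something else, mostly with a low value. They report only what shows in the picture. A call takes as long as a camera call. They do not tell look-alikes from the thing itself.
- boxes_of(target, picture): "uv" ([column, row] in pixels, amid what is visible of it).
- pinpoint(target, picture): "uv" ([column, row] in pixels: a listed point, or the origin of a listed thing).
The state is a dict: "clock": time; "q": joint angles; "qd": joint speeds; "joint_torque": joint torques, N m; "tool_pos": TCP position; "eef_rot": TCP orientation; "contact_force": force on the tool from outside, world axes, zero at the start; "moment": the same for the moment, N m; "opening": opening from 0.0 (shut) to 1.0 (fully open).
Only numpy, scipy, OpenCV 4.12 (cv2) and the standard library are available. Lean on these libraries where they do the work, as an engineer would, in place of code of your own. Each camera call takes 0.05 s, during which the arm holds its last target.

## Task

Set out the beam line along the row formed by the drilled grey plate, the yellow meter and the black V-block, which stay where they are: lay the square stage flat on the middle of the plate, edges parallel to the plate's, and stand the steel sleeve upright on the middle of the stage. Stand the square lens mount on the table halfway between plate and meter, centred on the row and looking along it, and stand the shorter of the two black post holders upright on the table halfway between plate and V-block, also centred on the row. Leave the taller post holder and the small roll of tape where they are.

Things in the scene. Friction and masses are not known exactly. Their poses are not given: they have to be found in the camera images.
- plate: grey plate with a pattern of small holes, 100 x 75 x 12 mm, fixed flat on the table in the middle of the row; origin at the centre of its underside, x along its 100 mm side, y along its 75 mm side, z up. The row runs along its y axis: meter and V-block stand with their centres 160 mm from the plate's, one at +y and the other at -y (which is which changes)
- meter: yellow hand meter with a dark dial and display, 85 x 50 x 32 mm, fixed at one end of the row, its 85 mm side across the row; origin at the centre of its underside, axes parallel to the plate's
- vblock: black block with a V-notch, 32 x 50 x 26 mm, fixed at the other end of the row, its 50 mm side along the row; origin at the centre of its underside, axes parallel to the plate's
- stage: loose flat square stage, black with a grey top, 58 x 58 mm, body 11 mm thick (things stand on it at that height; small screw heads reach 17 mm); origin at the centre of its underside, x and y along its edges, z up; about 0.14 kg
- sleeve: loose bored steel sleeve, an upright light grey tube 29 mm in diameter and 58 mm tall; origin at the centre of its underside, z up; about 0.12 kg
- mount: loose square black lens mount standing upright, frame 40 mm wide (y) and 40 mm tall (z), 22 mm thick (x from -14 to +8 mm) with a round lens ring on one face; origin at the centre of its underside, x is the lens axis (it looks along the row when x is parallel to the row, either way round); about 0.09 kg
- short_post: loose shorter black post holder, an upright tube 25 mm in diameter and 55 mm tall with a small thumbscrew at the side; origin under the middle of its 25 x 32 mm outline, the tube's axis 3.5 mm from it towards +y, the thumbscrew at -y, z up; about 0.06 kg
- tall_post: taller black post holder of the same kind, 99 mm tall, loose, not to be disturbed; origin under the middle of its 25 x 32 mm outline
- tape_roll: small roll of tan paper tape lying flat, 42 mm in diameter and 18 mm high, loose, not to be disturbed; origin at the centre of its underside
Things that resemble listed ones, but are neither listed nor needed, are in the scene too. Of the things that look like the meter, the larger one is meant. What is shaped like the mount but red is not meant.

How it is judged:
By the outcome, as a careful person would: the job done as asked, in the order asked, and still so for the second after the job is handed in, with the robot touching nothing.
It also fails if it takes over 120 s, if anything falls off the work surface, if the arm or the gripper's body presses on something with over 40 N, if the wrist force passes 120 N, or if a joint passes its speed limit or range.

## Working session

There is one attempt and no reset: what is moved stays moved. The work goes in short steps, Python scripts to look and compute and a shell command to move; the robot and the scene stay as the last step left them, time stands still between calls to the robot, and variables do not carry over. Pictures are saved under pics/ and viewed, and the job is handed in when it is done.

```bash
ls; mkdir -p pics; cat > h.py <<'E'
import numpy as np,cv2
from plant import *
def save(n,p,crop=None,s=1):
    f=p["frame"][:,:,::-1]
    if crop: f=f[crop[1]:crop[3],crop[0]:crop[2]]
    f=cv2.resize(f,None,fx=s,fy=s,interpolation=cv2.INTER_CUBIC)
    cv2.imwrite("pics/"+n+".png",f)
def ray(p,uv):
    K=p["mtx"];d=np.array([(uv[0]-K[0,2])/K[0,0],(uv[1]-K[1,2])/K[1,1]])
    u=d.copy()
    for _ in range(20): u=d/(1+p["k1"]*(u@u))
    T=p["camera_from_world"];R=T[:3,:3]
    o=-R.T@T[:3,3]; return o,R.T@np.array([u[0],u[1],1])
def atz(p,uv,z):
    o,d=ray(p,uv); return o+d*(z-o[2])/d[2]
def dep(p,uv):
    o,d=ray(p,uv); z=p["depth"][int(round(uv[1])),int(round(uv[0]))]; return o+d*z
def proj(p,X):
    c=p["camera_from_world"]@np.append(X,1); s=c[:2]/c[2]; s=s*(1+p["k1"]*(s@s))
    return p["mtx"][:2,:2]@s+p["mtx"][:2,2]
def cloud(p):
    H,W=p["depth"].shape;v,u=np.mgrid[:H,:W]
    K=p["mtx"];pts=np.stack([u.ravel(),v.ravel()],1).astype(float)
    n=cv2.undistortPoints(pts[:,None],K,np.array([p["k1"],0,0,0.]))[:,0]
    d=p["depth"].ravel();c=np.c_[n*d[:,None],d]
    T=p["camera_from_world"];X=(c-T[:3,3])@T[:3,:3]
    X[d==0]=np.nan
    return X.reshape(H,W,3)
E
python3 - <<'E'
from h import *
s=get_state();print(s)
for n in["scene","top","wrist"]:
    p=snapshot(n);save(n+"0",p);print(n,p["mtx"][0,0],p["k1"],p["camera_from_world"].round(3).tolist())
E
```

```text
pics
{'clock': 0.0, 'q': array([ 1.25482514,  0.68995737, -0.19449586,  1.56629915,  0.15730698,
        0.90246418, -0.21512778]), 'qd': array([ 1.79316019e-04,  1.05690402e-03, -8.13954359e-05,  5.86880784e-04,
       -7.26517328e-04,  8.28437237e-05, -6.69738054e-04]), 'joint_torque': array([ 6.62927941e-04, -5.27572417e+01, -1.26711611e+00, -1.53430349e+01,
       -5.27630048e-02,  6.77433360e-03,  1.59090405e-04]), 'tool_pos': array([ 0.21392378, -0.58662964,  0.24593811]), 'eef_rot': array([ 8.19365843e-01, -5.73270321e-01, -7.49490161e-04, -4.39482393e-04]), 'contact_force': array([-0.43404394,  0.05093432, -0.67756741]), 'moment': array([-0.00010908,  0.01760483,  0.02473845]), 'opening': 0.9989620256723625}
scene 497.8523143797985 -0.1823715424485544 [[-0.529, -0.848, -0.019, 0.274], [-0.469, 0.311, -0.826, 0.298], [0.707, -0.428, -0.563, 0.926], [0.0, 0.0, 0.0, 1.0]]
top 443.59027777727397 -0.01608619113228586 [[-0.003, -1.0, -0.014, 0.016], [-0.999, 0.004, -0.048, 0.545], [0.048, 0.014, -0.999, 1.41], [0.0, 0.0, 0.0, 1.0]]
wrist 293.46086404585026 -0.05881953892255865 [[0.343, -0.939, -0.001, -0.624], [-0.901, -0.329, 0.283, -0.039], [-0.266, -0.096, -0.959, 0.389], [0.0, 0.0, 0.0, 1.0]]
```

View pics/scene0.png

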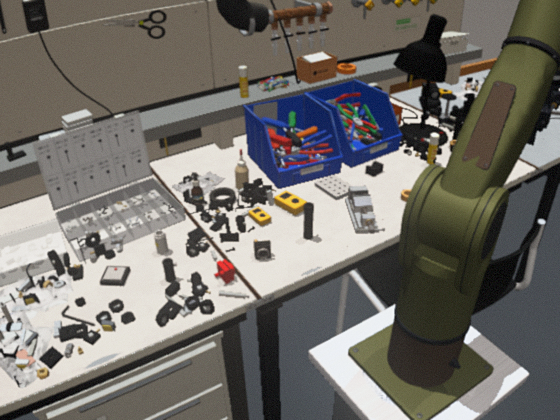

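View pics/top0.png

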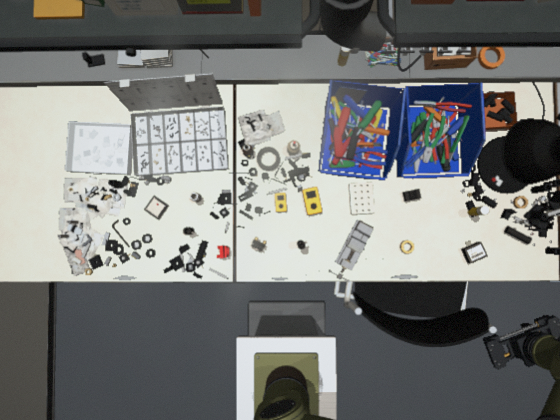

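```bash
python3 - <<'E'
from h import *
p=snapshot("top");save("top1",p,(80,140,480,400),2)
X=cloud(p)
for n in "plate meter vblock stage sleeve mount short_post tall_post tape_roll".split():
    for f in (pinpoint,boxes_of):
        for r in f(n,p):
            if r["conf"]>.15: print(n,f.__name__,np.round(r["uv"],1),round(r["conf"],2),dep(p,r["uv"]).round(3))
E
```

```text
plate call [363.7 197.8] 0.79 [ 0.596 -0.252  0.012]
plate call [408.1 244.5] 0.19 [ 0.445 -0.394  0.003]
plate call [363.2 198.5] 0.72 [ 0.593 -0.25   0.016]
meter call [308.9 198. ] 0.83 [ 0.594 -0.075  0.03 ]
meter call [278.2 204.7] 0.54 [0.574 0.023 0.017]
meter call [282.5 202.9] 0.58 [0.58  0.009 0.019]
vblock call [300.  244.6] 0.51 [ 0.447 -0.045  0.06 ]
vblock call [408.4 196.3] 0.43 [ 0.599 -0.391  0.028]
vblock call [413.7 193.2] 0.53 [ 0.608 -0.408  0.028]
stage call [155.9 208.8] 0.83 [0.563 0.417 0.015]
stage call [153.9 205.5] 0.9 [0.574 0.423 0.015]
sleeve call [198.1 195.6] 0.41 [0.602 0.273 0.052]
sleeve call [196.1 196. ] 0.47 [0.605 0.29  0.002]
mount call [258.1 241.1] 0.71 [ 0.458  0.088 -0.001]
mount call [221.3 247.7] 0.6 [0.438 0.202 0.038]
mount call [152.6 206.6] 0.39 [0.57  0.429 0.012]
mount call [258.2 240.6] 0.7 [ 0.46   0.088 -0.001]
mount call [222.4 253.2] 0.45 [0.421 0.198 0.04 ]
short_post call [193.3 234.9] 0.49 [0.479 0.298 0.002]
short_post call [190.3 236.3] 0.46 [0.474 0.308 0.001]
tall_post call [191.2 235. ] 0.46 [ 0.478  0.306 -0.001]
tall_post call [300.9 241.4] 0.43 [ 0.458 -0.047  0.093]
tape_roll call [406.3 245.8] 0.65 [ 0.441 -0.388  0.002]
tape_roll call [408.  246.3] 0.48 [ 0.44  -0.394 -0.   ]
```

View pics/top1.png

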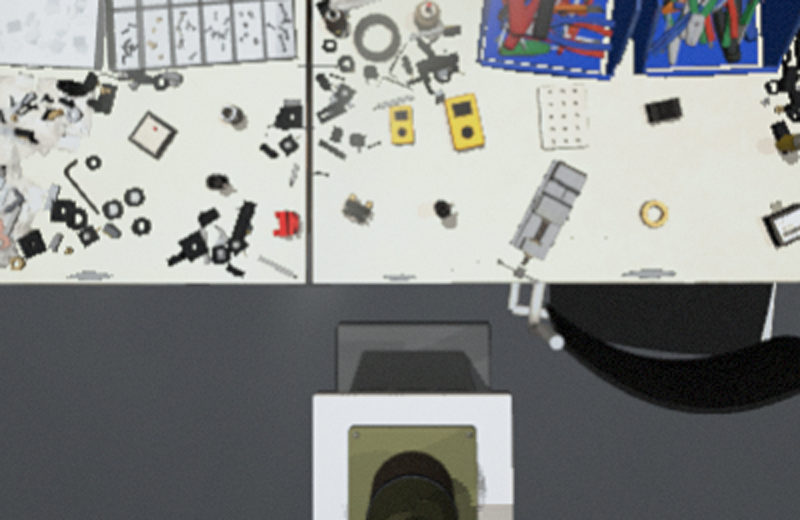

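The candidates in the top view, at full-frame pixels:
- **Meter:** the larger yellow one is at (311,200). The smaller look-alike is at (281,203).
- **Mount:** the black one is at (259,243). The red look-alike is at (223,252), and there is also black clutter around (205,245).
- **Short post:** at (190,233). The tall post is at (301,245).
- **Sleeve:** at (197,197). The bottle at (293,147) could be mistaken for it.
- **Stage:** at (156,207).
- **V-block:** at (411,195).
- **Tape:** at (407,246). The orange rings elsewhere could be mistaken for it.

I'll fly over the row first with the wrist camera.

```bash
cat >> h.py <<'E'
from scipy.spatial.transform import Rotation as Rr
def tool():
    s=get_state(); R=Rr.from_quat(s["eef_rot"]).as_matrix(); return s,s["tool_pos"],R
def go(target,xdir=None):
    "print shift in tool axes to a target and turn in deg so tool x || xdir angle(deg), mod 180"
    s,p,R=tool(); d=np.array(target)-p
    a=np.degrees(np.arctan2(R[1,0],R[0,0]))
    print("t",round(s["clock"],2),"pos",p.round(4),"xang",round(a,2),"q",s["q"].round(2),"F",s["contact_force"].round(1),"op",round(s["opening"]*.0881,4))
    print("slide tool mm",(R.T@d*1000).round(1))
    if xdir is not None:
        t=-(xdir-a); print("turn (tool z)",round((t+90)%180-90,2))
E
python3 - <<'E'
from h import *
go([0.56,-0.25,0.30],90)
p=snapshot("top");X=cloud(p)
for z in [(340,215,372,275)]:
    c=X[215:275,335:375].reshape(-1,3);c=c[c[:,2]>.01];print("vise",c.min(0),c.max(0))
E
```

```text
t 1.1 pos [ 0.2142 -0.5872  0.2467] xang -69.95 q [ 1.25  0.69 -0.19  1.57  0.16  0.9  -0.22] F [0.1 0.3 0.5] op 0.0882
slide tool mm [-198.2 -440.4  -53.3]
turn (tool z) 20.05
vise [ 0.3545005  -0.27612203  0.01001482] [ 0.52390689 -0.15507293  0.06301748]
```

```bash
python3 -m creep '[{"slide":[-0.025,-0.055,-0.007]},{"slide":[-0.025,-0.055,-0.007]},{"slide":[-0.025,-0.055,-0.007]},{"slide":[-0.025,-0.055,-0.007]},{"slide":[-0.025,-0.055,-0.007]}]'; python3 -m creep '[{"slide":[-0.025,-0.055,-0.007]},{"slide":[-0.025,-0.055,-0.007]},{"slide":[-0.023,-0.055,-0.005]},{"turn":10},{"turn":10}]'; python3 - <<'E'
from h import *
go([0.56,-0.25,0.30],90)
p=snapshot("wrist");save("w1",p)
print(p["camera_from_world"].round(3).tolist())
E
```

```text
t 1.15 pos [ 0.2142 -0.5872  0.2467] xang -69.96 q [ 1.25  0.69 -0.19  1.57  0.16  0.9  -0.22] F [ 0.3  0.  -0.6] op 0.0881
slide tool mm [-198.2 -440.4  -53.3]
turn (tool z) 20.04
[[0.342, -0.94, 0.001, -0.625], [-0.901, -0.328, 0.283, -0.039], [-0.265, -0.097, -0.959, 0.389], [0.0, 0.0, 0.0, 1.0]]$[0]: bad value
$[0]: bad value
```

View pics/w1.png

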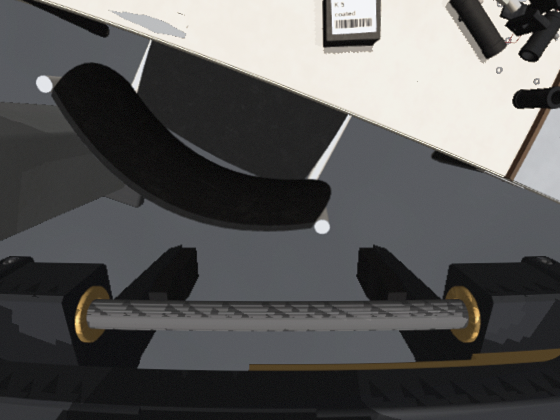

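```bash
python3 -m creep '[{"hand":0.088,"slide":[-0.025,-0.055,-0.007],"turn":0},{"hand":0.088,"slide":[-0.025,-0.055,-0.007],"turn":0},{"hand":0.088,"slide":[-0.025,-0.055,-0.007],"turn":0},{"hand":0.088,"slide":[-0.025,-0.055,-0.007],"turn":0},{"hand":0.088,"slide":[-0.025,-0.055,-0.007],"turn":0}]' && python3 -m creep '[{"hand":0.088,"slide":[-0.025,-0.055,-0.007],"turn":0},{"hand":0.088,"slide":[-0.025,-0.055,-0.007],"turn":0},{"hand":0.088,"slide":[-0.023,-0.055,-0.005],"turn":0},{"hand":0.088,"slide":[0,0,0],"turn":10},{"hand":0.088,"slide":[0,0,0],"turn":10}]'; python3 - <<'E'
from h import *
go([0.56,-0.25,0.30],90)
p=snapshot("wrist");save("w2",p)
E
```

```text
clock: 1.82
tool_pos: [0.431, -0.3741, 0.2822]
eef_rot: [0.819, -0.573, 0.0, 0.0]
contact_force: [0.3, -0.5, -0.3]
opening: 0.991
clock: 2.45
tool_pos: [0.5604, -0.2493, 0.3006]
eef_rot: [-0.706, 0.708, -0.0, 0.0]
contact_force: [-0.6, -0.5, 0.6]
opening: 0.999
t 2.45 pos [ 0.5604 -0.2493  0.3006] xang -90.17 q [ 0.38  0.61 -0.07  1.54  0.05  0.99 -1.27] F [-0.6 -0.5  0.6] op 0.088
slide tool mm [0.7 0.4 0.6]
turn (tool z) -0.17
```

View pics/w2.png

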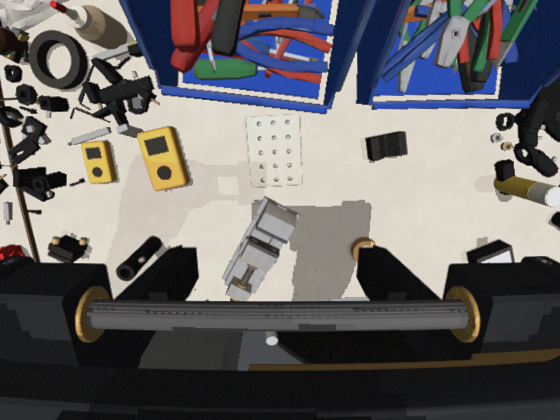

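The wrist view shows the plate at (275,150), the large meter at (163,158), the V-block at (386,146) and the vise at (262,250). Next I'll fit top-face rectangles.

```bash
cat >> h.py <<'E'
def rect(p,box,zlo,zhi,er=0,verbose=1):
    X=cloud(p);u0,v0,u1,v1=box
    m=np.zeros(X.shape[:2],np.uint8);S=X[v0:v1,u0:u1]
    m[v0:v1,u0:u1]=((S[...,2]>zlo)&(S[...,2]<zhi))
    m=cv2.morphologyEx(m,cv2.MORPH_CLOSE,np.ones((3,3),np.uint8))
    n,l,st,ce=cv2.connectedComponentsWithStats(m)
    k=1+np.argmax(st[1:,4]);mm=(l==k).astype(np.uint8)
    P=X[(mm>0)&(X[...,2]>zlo)&(X[...,2]<zhi)];z=np.median(P[:,2])
    c,_=cv2.findContours(mm,cv2.RETR_EXTERNAL,cv2.CHAIN_APPROX_NONE);c=max(c,key=len)[:,0]
    q=np.array([atz(p,uv,z)[:2] for uv in c],np.float32)
    r=cv2.minAreaRect(q*1000)
    if verbose: print("rect c",np.round(r[0],1),"size",np.round(r[1],1),"ang",round(r[2],2),"z",round(z*1000,1),"n",len(P))
    return r,z,q
E
python3 - <<'E'
from h import *
p=snapshot("wrist");t=snapshot("top")
for b in [(235,105,315,198)]: rect(p,b,.007,.018)
rect(p,(130,115,200,200),.022,.045); rect(p,(355,120,420,170),.015,.04)
X=cloud(t)
rect(t,(340,175,380,218),.007,.02);rect(t,(298,180,324,220),.022,.045);rect(t,(398,184,425,206),.015,.04)
for n in "plate meter vblock".split():
  for q,nm in((p,"w"),(t,"t")):
    for r in pinpoint(n,q):
        if r["conf"]>.3: print(n,nm,np.round(r["uv"],1),round(r["conf"],2),atz(q,r["uv"],0).round(4),dep(q,r["uv"]).round(3))
E
```

```text
rect c [ 595.2 -246.2] size [100.6  75.2] ang 3.1 z 12.3 n 3491
rect c [592.3 -84.2] size [97.3 57. ] ang 13.68 z 27.7 n 2129
rect c [ 604.4 -404.4] size [33.5 53.2] ang 11.47 z 24.6 n 786
rect c [ 613.8 -226.4] size [ 63.3 114.8] ang 47.22 z 12.3 n 100
rect c [591.6 -78.2] size [100.   61.4] ang 12.05 z 28.0 n 409Traceback (most recent call last):
  File "<stdin>", line 6, in <module>
  File "h.py", line 46, in rect
    k=1+np.argmax(st[1:,4]);mm=(l==k).astype(np.uint8)
        ~~~~~~~~~^^^^^^^^^^
    return _wrapfunc(a, 'argmax', axis=axis, out=out, **kwds)
    return bound(*args, **kwds)
ValueError: attempt to get argmax of an empty sequence
```

```bash
python3 - <<'E'
from h import *
for nm in("wrist","top"):
    p=snapshot(nm);f=p["frame"].copy()
    c=np.array([.5952,-.2462]);a=np.radians(3.1);ex=np.array([np.cos(a),np.sin(a)]);ey=np.array([-ex[1],ex[0]])
    def box(o,sx,sy,z,col):
        q=[proj(p,np.append(c+ex*i*sx/2+ey*(o+j*sy/2),z)) for i,j in((1,1),(1,-1),(-1,-1),(-1,1))]
        cv2.polylines(f,[(np.array(q)*8).astype(np.int32)],True,col,1,cv2.LINE_AA,3)
    for z in(0,1):
        box(0,.1,.075,.012*z,(255,0,0));box(.16,.085,.05,.032*z,(255,0,255));box(-.16,.032,.05,.026*z,(0,255,255))
    q=dict(frame=f)
    save("ov"+nm,q,(110,90,430,215) if nm=="wrist" else (270,160,450,230),2.5 if nm=="wrist" else 4)
E
```

```text
(no output)
```

View pics/ovwrist.png

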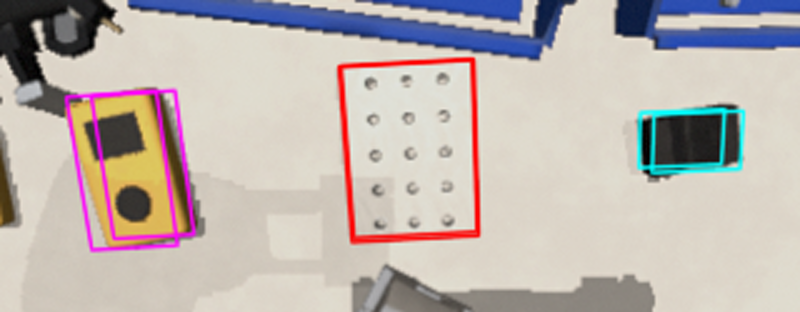

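View pics/ovtop.png

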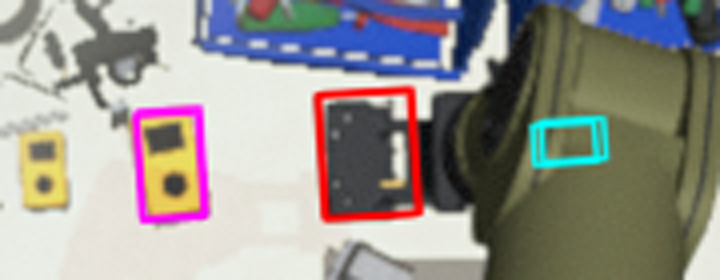

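```bash
python3 -m creep '[{"hand":0.088,"slide":[-0.061,0.003,0],"turn":0},{"hand":0.088,"slide":[-0.061,0.003,0],"turn":0},{"hand":0.088,"slide":[-0.061,0.003,0],"turn":0},{"hand":0.088,"slide":[-0.061,0.003,0],"turn":0},{"hand":0.088,"slide":[-0.061,0.003,0],"turn":0}]' && python3 -m creep '[{"hand":0.088,"slide":[-0.061,0.003,0],"turn":0},{"hand":0.088,"slide":[-0.061,0.003,0],"turn":0},{"hand":0.088,"slide":[-0.061,0.003,0],"turn":0},{"hand":0.088,"slide":[-0.061,0.003,0],"turn":0},{"hand":0.088,"slide":[-0.061,0.003,0],"turn":0}]'&& python3 -m creep '[{"hand":0.088,"slide":[-0.061,0.003,0],"turn":0},{"hand":0.088,"slide":[0,0,0],"turn":0}]'; python3 - <<'E'
from h import *
go([0.56,0.42,0.30],90)
p=snapshot("wrist");save("w3",p)
for n in "stage sleeve short_post mount".split():
    for r in pinpoint(n,p):
        if r["conf"]>.2: print(n,np.round(r["uv"],1),round(r["conf"],2),atz(p,r["uv"],0).round(4))
E
```

```text
clock: 3.32
tool_pos: [0.5443, 0.0563, 0.301]
eef_rot: [0.708, -0.706, 0.0, -0.0]
contact_force: [1.0, 0.1, -1.0]
opening: 0.995
clock: 3.95
tool_pos: [0.5292, 0.3612, 0.3009]
eef_rot: [0.708, -0.706, 0.0, -0.0]
contact_force: [1.4, 1.2, 0.6]
opening: 0.995
clock: 4.2
tool_pos: [0.5229, 0.4273, 0.2998]
eef_rot: [0.711, -0.703, -0.003, -0.001]
contact_force: [-0.1, -0.6, 0.1]
opening: 0.999
t 4.2 pos [0.5229 0.4273 0.2998] xang -89.33 q [-0.73  0.71 -0.05  1.33  0.03  1.1  -2.34] F [-0.1 -0.6  0.1] op 0.088
slide tool mm [  7.8 -37.   -0.3]
turn (tool z) 0.67
stage [283.4 143.9] 0.63 [0.5669 0.4196 0.    ]
sleeve [374.8 122.5] 0.86 [0.5995 0.2882 0.    ]
short_post [358.6 193.3] 0.77 [0.4944 0.3029 0.    ]
mount [418.6 237.4] 0.69 [0.4226 0.1978 0.    ]
mount [487.7 223. ] 0.62 [0.4483 0.0853 0.    ]
```

View pics/w3.png

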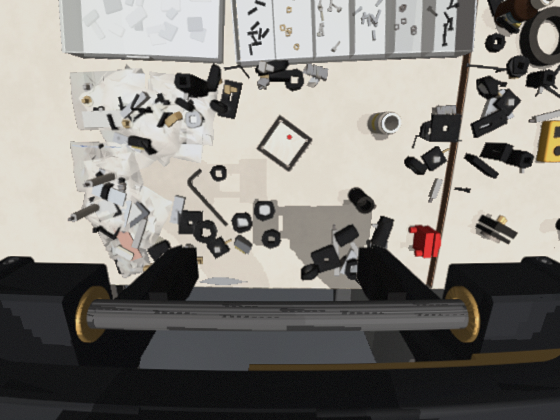

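```bash
python3 - <<'E'
from h import *
p=snapshot("wrist")
r,z,q=rect(p,(250,110,320,178),.005,.03)
r=rect(p,(250,110,320,178),.006,.025)[0]
go([r[0][0]/1000-.04,r[0][1]/1000,0.22],-45)
save("w3c",p,(240,90,420,230),4)
E
```

```text
rect c [568.2 418.6] size [57.9 57.9] ang 55.18 z 13.0 n 1664
rect c [568.2 418.6] size [57.9 57.9] ang 55.18 z 13.0 n 1664
t 4.5 pos [0.5273 0.4184 0.301 ] xang -90.1 q [-0.72  0.7  -0.04  1.34  0.03  1.1  -2.34] F [-0.4  0.2 -0.2] op 0.088
slide tool mm [-0.2 -0.9 81. ]
turn (tool z) -45.1
```

View pics/w3c.png

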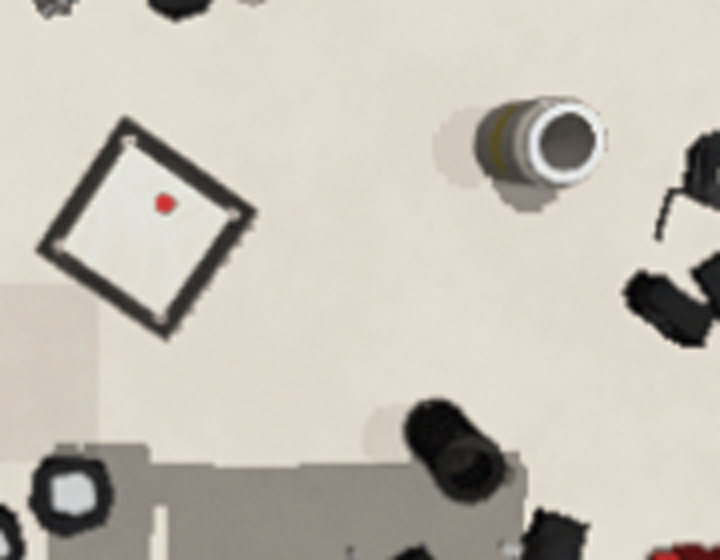

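```bash
python3 -m creep '[{"hand":0.088,"slide":[0,-0.041,0],"turn":0},{"hand":0.088,"slide":[0,0,0.03],"turn":-9.2},{"hand":0.088,"slide":[0,0,0.03],"turn":-9.2},{"hand":0.088,"slide":[0,0,0.03],"turn":-9.2},{"hand":0.088,"slide":[0,0,0.03],"turn":-9.2}]' && python3 -m creep '[{"hand":0.088,"slide":[0,0,0.03],"turn":-9.2},{"hand":0.088,"slide":[0,0,0.03],"turn":-9.2},{"hand":0.088,"slide":[0,0,0],"turn":0}]'; python3 - <<'E'
from h import *
go([.5682,.4186,0.01],-34.82)
p=snapshot("wrist");save("w4",p)
T=p["camera_from_world"];s,tp,R=tool();print("cam in tool",(R.T@(-T[:3,:3].T@T[:3,3]-tp)).round(3))
t=snapshot("top");X=cloud(t)
c=X[150:185,320:480].reshape(-1,3);c=c[np.isfinite(c[:,2])&(c[:,2]>.03)];print("bins",np.percentile(c,[0,1,99,100],axis=0).round(3))
E
```

```text
clock: 5.12
tool_pos: [0.5681, 0.4191, 0.1802]
eef_rot: [0.895, -0.446, 0.0, -0.0]
contact_force: [0.3, -1.0, -0.0]
opening: 1.003
clock: 5.5
tool_pos: [0.5666, 0.4179, 0.1185]
eef_rot: [0.954, -0.3, -0.001, 0.002]
contact_force: [0.4, 0.7, 0.1]
opening: 0.997
t 5.5 pos [0.5666 0.4179 0.1185] xang -34.93 q [-0.57  0.96 -0.28  1.39  0.3   0.85 -1.55] F [0.4 0.7 0.1] op 0.0878
slide tool mm [  1.   -2.1 108.5]
turn (tool z) -0.11
cam in tool [ 0.    -0.071 -0.136]
bins [[ 0.633 -0.614  0.03 ]
 [ 0.64  -0.596  0.031]
 [ 0.739 -0.109  0.142]
 [ 0.746 -0.105  0.159]]
```

View pics/w4.png

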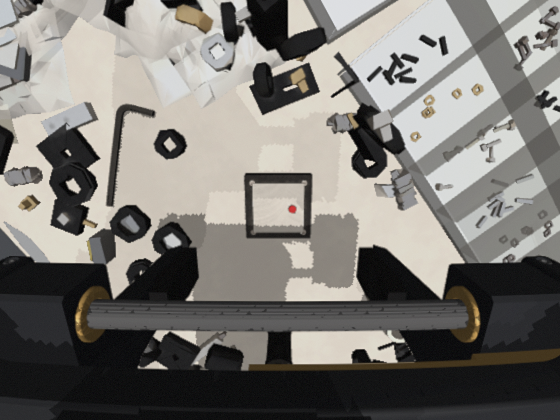

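```bash
python3 - <<'E'
from h import *
p=snapshot("wrist")
r,z,_=rect(p,(225,155,330,250),.006,.03)
go([r[0][0]/1000,r[0][1]/1000,0.01],-34.82)
for nm in("top","scene"):
    X=cloud(snapshot(nm)).reshape(-1,3)
    for y in np.arange(-.5,0.0,.05):
        s=X[(abs(X[:,1]-y)<.02)&(X[:,0]>.6)&(X[:,0]<.95)]
        print(nm,round(y,2),[ (round(h,2),round(np.percentile(s[s[:,2]>h][:,0],2),3) if (s[:,2]>h).sum()>10 else None) for h in(.05,.08,.11)])
E
```

```text
rect c [569.2 420.1] size [57.4 57.4] ang 54.99 z 13.3 n 4167
t 5.65 pos [0.5683 0.4207 0.1224] xang -34.94 q [-0.57  0.95 -0.28  1.38  0.3   0.85 -1.55] F [-0.3 -0.3  1. ] op 0.0879
slide tool mm [  1.    0.3 112.4]
turn (tool z) -0.12
top -0.5 [(0.05, np.float64(0.661)), (0.08, np.float64(0.713)), (0.11, np.float64(0.825))]
top -0.45 [(0.05, np.float64(0.7)), (0.08, np.float64(0.722)), (0.11, np.float64(0.747))]
top -0.4 [(0.05, np.float64(0.665)), (0.08, np.float64(0.704)), (0.11, np.float64(0.712))]
top -0.35 [(0.05, np.float64(0.687)), (0.08, np.float64(0.707)), (0.11, np.float64(0.726))]
top -0.3 [(0.05, np.float64(0.665)), (0.08, np.float64(0.689)), (0.11, np.float64(0.698))]
top -0.25 [(0.05, np.float64(0.685)), (0.08, np.float64(0.696)), (0.11, np.float64(0.802))]
top -0.2 [(0.05, np.float64(0.702)), (0.08, np.float64(0.713)), (0.11, np.float64(0.717))]
top -0.15 [(0.05, np.float64(0.672)), (0.08, np.float64(0.7)), (0.11, np.float64(0.7))]
top -0.1 [(0.05, np.float64(0.695)), (0.08, np.float64(0.716)), (0.11, np.float64(0.736))]
top -0.05 [(0.05, np.float64(0.743)), (0.08, n
[... 232 characters left out ...]
8, np.float64(0.92)), (0.11, np.float64(0.92))]
scene -0.35 [(0.05, np.float64(0.79)), (0.08, np.float64(0.799)), (0.11, np.float64(0.862))]
scene -0.3 [(0.05, np.float64(0.646)), (0.08, np.float64(0.718)), (0.11, np.float64(0.722))]
scene -0.25 [(0.05, np.float64(0.652)), (0.08, np.float64(0.689)), (0.11, np.float64(0.689))]
scene -0.2 [(0.05, np.float64(0.657)), (0.08, np.float64(0.702)), (0.11, np.float64(0.703))]
scene -0.15 [(0.05, np.float64(0.664)), (0.08, np.float64(0.689)), (0.11, np.float64(0.69))]
scene -0.1 [(0.05, np.float64(0.674)), (0.08, np.float64(0.702)), (0.11, np.float64(0.719))]
scene -0.05 [(0.05, np.float64(0.735)), (0.08, np.float64(0.748)), (0.11, np.float64(0.918))]
```

```bash
python3 -m creep '[{"hand":0.088,"slide":[0.001,0,0.04],"turn":0},{"hand":0.088,"slide":[0,0,0.04],"turn":0},{"hand":0.088,"slide":[0,0,0.022],"turn":0},{"hand":0.088,"slide":[0,0,0],"turn":0}]'; python3 - <<'E'
from h import *
go([.569,.4198,0.01],-34.95)
for i in range(4):
    p=snapshot("wrist");s=get_state();print(s["tool_pos"].round(4),s["contact_force"].round(1))
save("w5",p)
E
```

```text
clock: 6.25
tool_pos: [0.5674, 0.4197, 0.0178]
eef_rot: [0.954, -0.299, -0.0, 0.001]
contact_force: [0.1, 0.2, 0.4]
opening: 0.996
t 6.25 pos [0.5674 0.4197 0.0178] xang -34.77 q [-0.59  1.09 -0.24  1.41  0.34  0.69 -1.57] F [0.1 0.2 0.4] op 0.0878
slide tool mm [ 1.2 -1.   7.8]
turn (tool z) 0.18
[0.5684 0.4205 0.0193] [ 1.   0.5 -0.1]
[0.5689 0.4211 0.0202] [-0.2  0.5 -0. ]
[0.5692 0.4212 0.0206] [ 0.2  0.5 -0.5]
[0.5692 0.4211 0.0207] [ 0.4 -0.3  0.2]
```

View pics/w5.png

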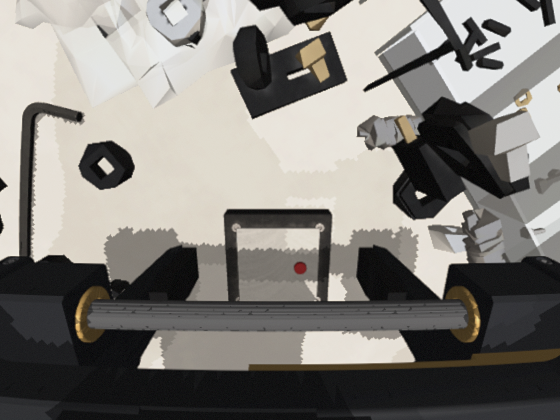

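```bash
python3 -m creep '[{"hand":0.088,"slide":[0,0,0.0105],"turn":0},{"hand":0.088,"slide":[0,0,0],"turn":0},{"hand":0.05,"slide":[0,0,0],"turn":0},{"hand":0.05,"slide":[0,0,0],"turn":0},{"hand":0.05,"slide":[0,0,0],"turn":0}]' 25; python3 -m creep '[{"hand":0.05,"slide":[0,0,0],"turn":0},{"hand":0.05,"slide":[0,0,0],"turn":0}]';  python3 - <<'E'
from h import *
go([.569,.4198,0.01],-34.95)
E
```

```text
clock: 7.08
tool_pos: [0.5682, 0.4203, 0.0086]
eef_rot: [0.954, -0.299, 0.0, -0.0]
contact_force: [-0.0, 0.7, 4.8]
opening: 0.682
clock: 7.32
tool_pos: [0.5682, 0.4202, 0.0086]
eef_rot: [0.954, -0.299, 0.0, -0.0]
contact_force: [-0.4, -0.7, 5.0]
opening: 0.656
t 7.33 pos [0.5682 0.4202 0.0086] xang -34.76 q [-0.59  1.1  -0.24  1.4   0.35  0.68 -1.58] F [-0.4 -0.7  5. ] op 0.0578
slide tool mm [ 0.9 -0.1 -1.4]
turn (tool z) 0.19
```

```bash
python3 -m creep '[{"hand":0.05,"slide":[0,0,-0.02],"turn":0},{"hand":0.05,"slide":[0,0,-0.05],"turn":0},{"hand":0.05,"slide":[0,0,-0.05],"turn":-5},{"hand":0.05,"slide":[0,0,-0.05],"turn":-10},{"hand":0.05,"slide":[0,0,-0.05],"turn":-10}]' && python3 - <<'E'
from h import *
p=snapshot("wrist");save("w6",p)
go([.595,-.246,0.2],93.1)
E
```

```text
clock: 7.95
tool_pos: [0.5676, 0.4193, 0.2303]
eef_rot: [0.997, -0.082, -0.0, 0.001]
contact_force: [-0.1, 1.1, -2.1]
opening: 0.652
t 8.0 pos [0.5704 0.422  0.2382] xang -9.18 q [-0.5   0.84 -0.44  1.29  0.37  1.08 -1.14] F [1.  1.2 3.3] op 0.0577
slide tool mm [130.6 655.8  33.4]
turn (tool z) 77.72
```

View pics/w6.png

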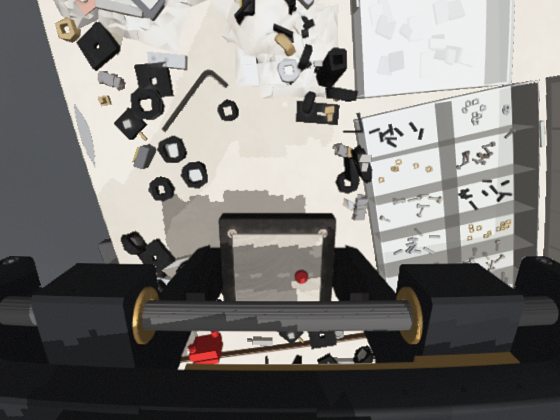

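```bash
python3 -m creep '[{"hand":0.05,"slide":[0.006,0.03,0],"turn":0},{"hand":0.05,"slide":[0.012,0.06,0],"turn":0},{"hand":0.05,"slide":[0.012,0.06,0],"turn":0},{"hand":0.05,"slide":[0.012,0.06,0],"turn":0},{"hand":0.05,"slide":[0.012,0.06,0],"turn":0}]' && python3 -m creep '[{"hand":0.05,"slide":[0.012,0.06,0],"turn":0},{"hand":0.05,"slide":[0.012,0.06,0],"turn":0},{"hand":0.05,"slide":[0.012,0.06,0],"turn":0},{"hand":0.05,"slide":[0.012,0.06,0],"turn":0},{"hand":0.05,"slide":[0.012,0.06,0],"turn":0}]' && python3 -m creep '[{"hand":0.05,"slide":[0.012,0.06,0],"turn":0},{"hand":0.05,"slide":[0.005,0.026,0],"turn":-5},{"hand":0.05,"slide":[0,0,0],"turn":-10},{"hand":0.05,"slide":[0,0,0],"turn":-10},{"hand":0.05,"slide":[0,0,0],"turn":-10}]' && python3 -m creep '[{"hand":0.05,"slide":[0,0,0],"turn":-10},{"hand":0.05,"slide":[0,0,0],"turn":-10},{"hand":0.05,"slide":[0,0,0],"turn":-10},{"hand":0.05,"slide":[0,0,0],"turn":-10},{"hand":0.05,"slide":[0,0,0],"turn":-10}]' && python3 -m creep '[{"hand":0.05,"slide":[0,0,0],"turn":-10},{"hand":0.05,"slide":[0,0,0],"turn":-5},{"hand":0.05,"slide":[0,0,0],"turn":0},{"hand":0.05,"slide":[0,0,0],"turn":0}]'; python3 - <<'E'
from h import *
p=snapshot("wrist");save("w7",p)
go([.595,-.246,0.2],93.1)
E
```

```text
clock: 8.62
tool_pos: [0.575, 0.1423, 0.2285]
eef_rot: [0.996, -0.085, 0.0, 0.0]
contact_force: [1.8, -1.0, -0.5]
opening: 0.658
clock: 9.25
tool_pos: [0.5831, -0.1632, 0.2286]
eef_rot: [0.996, -0.085, -0.0, 0.0]
contact_force: [1.1, 0.8, -0.4]
opening: 0.653
clock: 9.88
tool_pos: [0.5852, -0.2489, 0.2284]
eef_rot: [0.975, 0.221, -0.001, 0.0]
contact_force: [-0.7, 0.9, -1.4]
opening: 0.652
clock: 10.5
tool_pos: [0.5852, -0.249, 0.2283]
eef_rot: [0.791, 0.612, -0.001, 0.0]
contact_force: [-0.9, 0.6, -1.8]
opening: 0.653
clock: 11.0
tool_pos: [0.5856, -0.2488, 0.2283]
eef_rot: [0.706, 0.708, -0.0, 0.0]
contact_force: [-0.3, -0.1, -1.8]
opening: 0.646
t 11.05 pos [ 0.5858 -0.2488  0.2283] xang 90.16 q [ 0.8   0.88 -0.96  1.53  0.76  1.14  1.26] F [-0.5  0.4 -1.4] op 0.0574
slide tool mm [ 2.8  9.2 28.3]
turn (tool z) -2.94
```

View pics/w7.png

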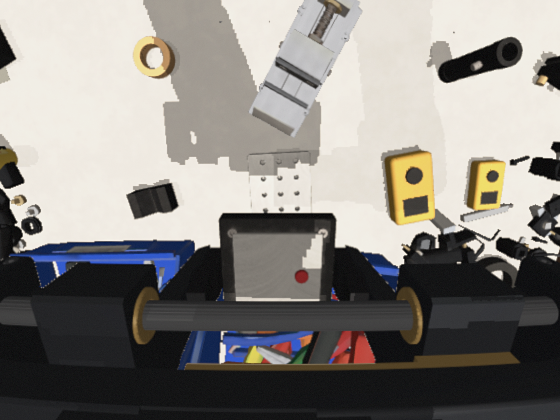

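```bash
cat >> h.py <<'E'
C=np.array([.5952,-.2462]);A=3.1
def ax(a=None):
    a=np.radians(A if a is None else a);ex=np.array([np.cos(a),np.sin(a)]);return ex,np.array([-ex[1],ex[0]])
def drawbox(p,f,c,ang,sx,sy,z,col):
    ex,ey=ax(ang)
    q=[proj(p,np.append(c+ex*i*sx/2+ey*j*sy/2,z)) for i,j in((1,1),(1,-1),(-1,-1),(-1,1))]
    cv2.polylines(f,[(np.array(q)*8).astype(np.int32)],True,col,1,cv2.LINE_AA,3)
def row(p,f):
    ex,ey=ax()
    for z in(0,1):
        drawbox(p,f,C,A,.1,.075,.012*z,(255,0,0));drawbox(p,f,C+.16*ey,A,.085,.05,.032*z,(255,0,255));drawbox(p,f,C-.16*ey,A,.032,.05,.026*z,(0,255,255))
E
python3 - <<'E'
from h import *
p=snapshot("wrist");f=p["frame"].copy();row(p,f)
s,tp,R=tool();zb=tp[2]-.0086
for z in(0,.012): drawbox(p,f,tp[:2],0.16,.058,.058,zb+z,(0,255,0))
save("w8",dict(frame=f),(110,130,450,310),2.3)
E
```

```text
(no output)
```

View pics/w8.png

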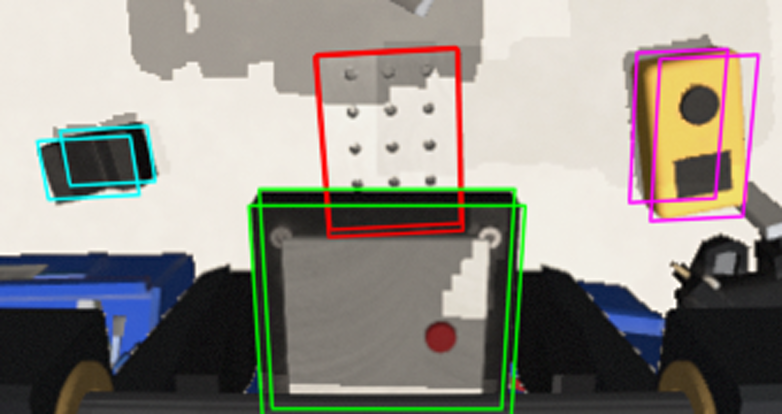

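```bash
python3 - <<'E'
from h import *
p=snapshot("wrist");save("w9",p,(230,135,340,225),7)
for uv in [(263,162),(280,161),(297,160)]: pass
E
```

```text
(no output)
```

View pics/w9.png

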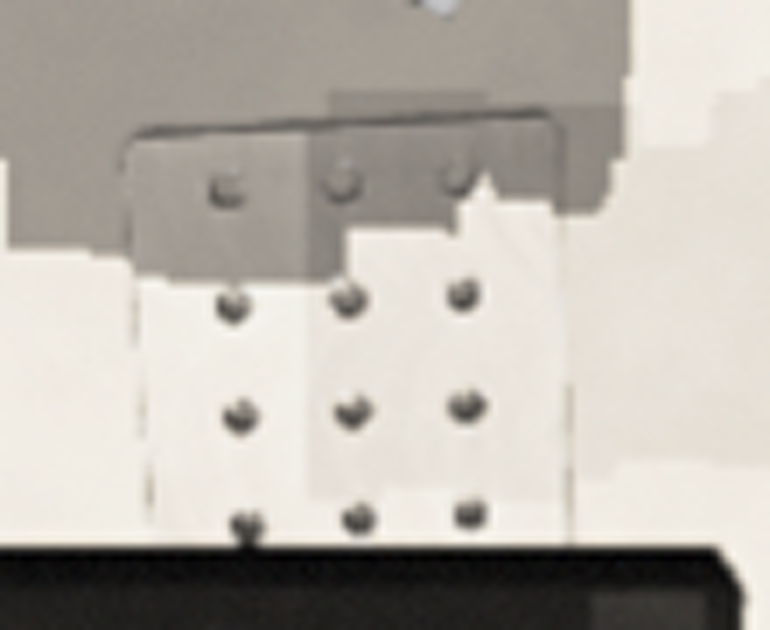

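```bash
python3 -m creep '[{"hand":0.05,"slide":[0.003,0.0092,0.02],"turn":-2.9},{"hand":0.05,"slide":[0,0,0.05],"turn":0},{"hand":0.05,"slide":[0,0,0.05],"turn":0},{"hand":0.05,"slide":[0,0,0.04],"turn":0},{"hand":0.05,"slide":[0,0,0.025],"turn":0}]' && python3 -m creep '[{"hand":0.05,"slide":[0,0,0],"turn":0},{"hand":0.05,"slide":[0,0,0],"turn":0},{"hand":0.05,"slide":[0,0,0],"turn":0}]' ; python3 - <<'E'
from h import *
go([.595,-.2457,0.0206],93.1)
p=snapshot("wrist");f=p["frame"].copy();row(p,f)
save("w10",dict(frame=f));save("w10b",p,(180,150,400,330),3.5)
E
```

```text
clock: 11.78
tool_pos: [0.5941, -0.2449, 0.0398]
eef_rot: [0.687, 0.727, -0.001, -0.002]
contact_force: [0.1, -0.3, -0.9]
opening: 0.658
clock: 12.15
tool_pos: [0.5964, -0.2457, 0.045]
eef_rot: [0.687, 0.726, 0.001, 0.001]
contact_force: [0.3, 0.1, -1.7]
opening: 0.657
t 12.15 pos [ 0.5964 -0.2457  0.045 ] xang 93.14 q [ 0.73  1.11 -0.82  1.61  1.    0.89  1.14] F [ 0.3  0.1 -1.7] op 0.0579
slide tool mm [ 0.1 -1.5 24.4]
turn (tool z) 0.04
```

View pics/w10.png

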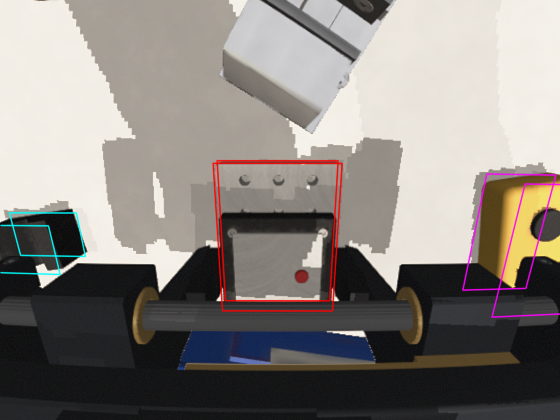

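View pics/w10b.png

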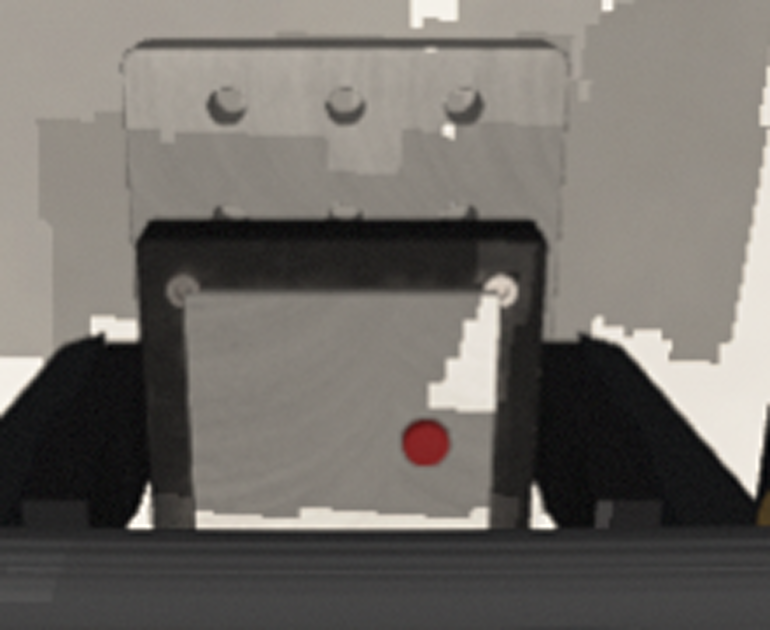

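```bash
python3 -m creep '[{"hand":0.05,"slide":[0.0005,-0.0013,0.012],"turn":0},{"hand":0.05,"slide":[0,0,0.010],"turn":0},{"hand":0.05,"slide":[0,0,0.001],"turn":0},{"hand":0.05,"slide":[0,0,0.001],"turn":0},{"hand":0.05,"slide":[0,0,0],"turn":0}]'
```

```text
clock: 12.82
tool_pos: [0.5935, -0.2454, 0.021]
eef_rot: [0.688, 0.726, -0.001, 0.0]
contact_force: [-5.2, -1.6, 15.7]
opening: 0.655
```

```bash
python3 -m creep '[{"hand":0.05,"slide":[0,0,-0.0005],"turn":0},{"hand":0.064,"slide":[0,0,0],"turn":0},{"hand":0.07,"slide":[0,0,0],"turn":0},{"hand":0.075,"slide":[0,0,0],"turn":0},{"hand":0.075,"slide":[0,0,0],"turn":0}]' && python3 -m creep '[{"hand":0.088,"slide":[0,0,-0.03],"turn":0},{"hand":0.088,"slide":[0,0,-0.05],"turn":0},{"hand":0.088,"slide":[0,-0.04,-0.06],"turn":0},{"hand":0.088,"slide":[0,0,-0.06],"turn":0},{"hand":0.088,"slide":[0,0,0],"turn":0}]'; python3 - <<'E'
from h import *
go([.6,.29,0.25],93.1)
p=snapshot("wrist");save("w11",p)
rect(p,(215,180,340,330),.017,.033)
E
```

```text
clock: 13.45
tool_pos: [0.5944, -0.251, 0.0213]
eef_rot: [0.689, 0.725, -0.003, 0.004]
contact_force: [-1.8, -8.7, 13.3]
opening: 0.85
clock: 14.08
tool_pos: [0.5619, -0.2469, 0.2163]
eef_rot: [0.688, 0.726, 0.002, 0.004]
contact_force: [-0.2, 1.0, -1.1]
opening: 0.997
t 14.07 pos [ 0.5619 -0.2469  0.2163] xang 93.12 q [ 0.83  0.87 -0.96  1.62  0.79  1.08  1.27] F [-0.2  1.  -1.1] op 0.0878
slide tool mm [534.   67.5 -34.4]
turn (tool z) 0.02
rect c [ 592.1 -245.7] size [57.8 57.4] ang 3.18 z 25.6 n 2344
```

View pics/w11.png

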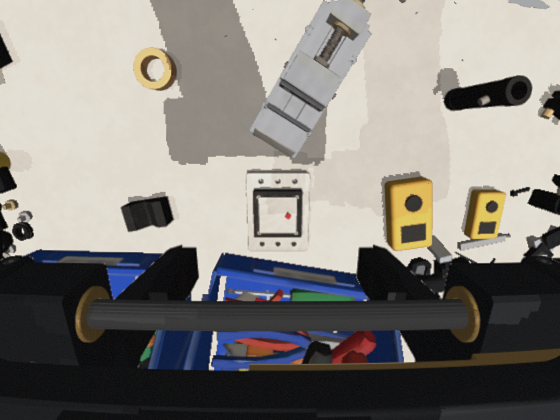

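```bash
python3 - <<'E'
from h import *
p=snapshot("wrist");save("w12",p,(235,160,325,260),6)
rect(p,(225,170,330,251),.006,.033)
rect(p,(225,170,330,251),.017,.033)
E
```

```text
rect c [ 589.7 -245.6] size [92.4 72.9] ang 3.13 z 21.4 n 4615
rect c [ 592.2 -245.6] size [57.6 57.5] ang 3.16 z 25.6 n 2357
```

View pics/w12.png

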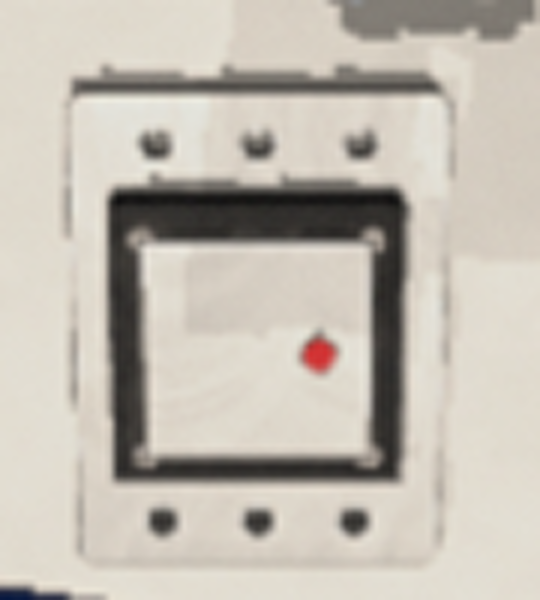

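```bash
python3 - <<'E'
from h import *
p=snapshot("wrist")
f=lambda u,v,z: atz(p,(235+u/6-.4,160+v/6-.4),z)[:2]*1000
P=np.array([f(71,93,.012),f(450,93,.012),f(80,562,.012),f(438,562,.012)]);S=np.array([f(110,190,.023),f(405,190,.023),f(115,480,.023),f(400,480,.023)])
print(P.round(1),P.mean(0));print(S.round(1),S.mean(0))
print(np.linalg.norm(P[0]-P[2]),np.linalg.norm(P[0]-P[1]),np.linalg.norm(S[0]-S[2]),np.linalg.norm(S[0]-S[1]))
E
```

```text
[[ 545.1 -284.5]
 [ 541.1 -211.4]
 [ 643.7 -280.2]
 [ 639.6 -205.4]] [ 592.36190761 -245.35180855]
[[ 561.3 -275.5]
 [ 558.3 -219.6]
 [ 620.3 -272.7]
 [ 617.2 -216. ]] [ 589.28714984 -245.96117023]
98.7420673155978 73.21647355922322 59.1014109074229 55.96020639870229
```

```bash
python3 - <<'E'
from h import *
p=snapshot("wrist")
f=lambda u,v,z: atz(p,(235+u/6-.4,160+v/6-.4),z)[:2]*1000
P=np.array([f(156,145,.012),f(361,145,.012),f(162,521,.012),f(354,521,.012)])
print(P.round(1),P.mean(0))
# stage via screws/inner grey square at z .023
S=np.array([f(139,238,.026),f(373,238,.026),f(146,456,.026),f(370,456,.026)]);print(S.round(1),S.mean(0))
X=cloud(p);print(X[185:240:6,275].round(4))
E
```

```text
[[ 553.1 -267.5]
 [ 551.  -227.7]
 [ 631.9 -263.2]
 [ 629.7 -223.6]] [ 591.41089633 -245.48594804]
[[ 568.3 -269.3]
 [ 565.9 -225.2]
 [ 612.2 -266.4]
 [ 609.8 -222.6]] [ 589.06403983 -245.8612104 ]
[[ 0.5536 -0.2506  0.0126]
 [ 0.5606 -0.2503  0.0128]
 [ 0.5656 -0.2499  0.0221]
 [ 0.5717 -0.2496  0.0256]
 [ 0.5788 -0.2492  0.0256]
 [ 0.5859 -0.2488  0.0258]
 [ 0.5932 -0.2485  0.0258]
 [ 0.6002 -0.2481  0.0267]
 [ 0.6078 -0.2477  0.0262]
 [ 0.6156 -0.2473  0.0257]]
```

```bash
sed -i 's/^C=np.array.*/C=np.array([.5938,-.2458]);A=3.1/' h.py; cat > /dev/null; python3 -m creep '[{"hand":0.088,"slide":[0,0.032,0.04],"turn":0},{"hand":0.088,"slide":[0,0,0.06],"turn":0},{"hand":0.088,"slide":[0,0,0.06],"turn":0},{"hand":0.088,"slide":[0,0,0.025],"turn":0},{"hand":0.088,"slide":[0,0,0],"turn":0}]'; python3 -m creep '[{"hand":0.088,"slide":[0,0,0],"turn":0},{"hand":0.088,"slide":[0,0,0],"turn":0}]'; python3 - <<'E'
from h import *
go([.5938,-.2458,0.0245],93.1)
E
```

```text
clock: 14.9
tool_pos: [0.59, -0.2447, 0.0248]
eef_rot: [0.687, 0.726, -0.001, -0.002]
contact_force: [-0.8, -0.6, 1.2]
opening: 0.998
clock: 15.15
tool_pos: [0.5927, -0.2456, 0.0291]
eef_rot: [0.688, 0.726, 0.001, 0.002]
contact_force: [0.2, 0.2, -0.5]
opening: 0.994
t 15.15 pos [ 0.5927 -0.2456  0.0291] xang 93.12 q [ 0.73  1.13 -0.8   1.62  1.02  0.86  1.12] F [ 0.2  0.2 -0.5] op 0.0876
slide tool mm [-0.2  1.1  4.6]
turn (tool z) 0.02
```

```bash
python3 -m creep '[{"hand":0.088,"slide":[0,0,0.0045],"turn":0},{"hand":0.05,"slide":[0,0,0],"turn":0},{"hand":0.05,"slide":[0,0,0],"turn":0},{"hand":0.05,"slide":[0,0,0],"turn":0},{"hand":0.05,"slide":[0,0,0],"turn":0}]' 15; python3 -m creep '[{"hand":0.05,"slide":[0,0,-0.002],"turn":0},{"hand":0.05,"slide":[0,0.0023,0],"turn":0},{"hand":0.05,"slide":[0,0,0],"turn":0},{"hand":0.05,"slide":[0,0,0.002],"turn":0},{"hand":0.05,"slide":[0,0,0],"turn":0}]';python3 -m creep '[{"hand":0.06,"slide":[0,0,0],"turn":0},{"hand":0.064,"slide":[0,0,0],"turn":0},{"hand":0.07,"slide":[0,0,0],"turn":0},{"hand":0.08,"slide":[0,0,0],"turn":0},{"hand":0.088,"slide":[0,0,0],"turn":0}]';python3 -m creep '[{"hand":0.088,"slide":[0,0,-0.03],"turn":0},{"hand":0.088,"slide":[0,0,-0.05],"turn":0},{"hand":0.088,"slide":[0,-0.04,-0.06],"turn":0},{"hand":0.088,"slide":[0,0,-0.06],"turn":0},{"hand":0.088,"slide":[0,0,0],"turn":0}]'; python3 - <<'E'
from h import *
snapshot("top")
go([.6,.29,0.25],93.1)
p=snapshot("wrist");save("w13",p,(235,160,325,260),6)
rect(p,(225,170,330,251),.017,.033)
E
```

```text
clock: 15.78
tool_pos: [0.5912, -0.2453, 0.0223]
eef_rot: [0.687, 0.726, -0.0, 0.0]
contact_force: [0.7, 1.7, 0.6]
opening: 0.659
clock: 16.4
tool_pos: [0.5935, -0.2452, 0.0223]
eef_rot: [0.687, 0.726, 0.0, 0.0]
contact_force: [0.4, -1.1, 0.1]
opening: 0.657
clock: 17.02
tool_pos: [0.5935, -0.2452, 0.0222]
eef_rot: [0.687, 0.726, 0.0, 0.0]
contact_force: [-0.1, -0.5, -0.7]
opening: 0.984
clock: 17.65
tool_pos: [0.5616, -0.2468, 0.2194]
eef_rot: [0.688, 0.726, 0.002, 0.004]
contact_force: [1.1, 0.5, -1.0]
opening: 1.0
t 17.7 pos [ 0.56   -0.2472  0.2165] xang 93.12 q [ 0.83  0.86 -0.96  1.62  0.79  1.08  1.27] F [-0.5 -0.4 -0.1] op 0.0884
slide tool mm [534.2  69.4 -34.2]
turn (tool z) 0.02
rect c [ 594.1 -245.2] size [58.2 57.4] ang 3.17 z 25.6 n 2310
```

View pics/w13.png

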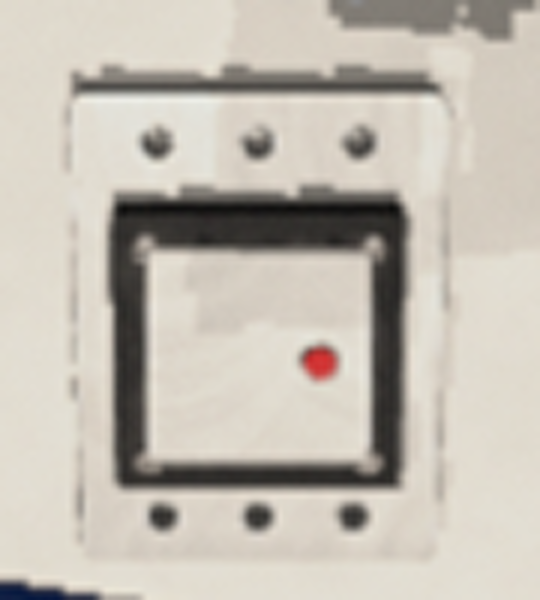

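```bash
python3 -m creep '[{"hand":0.088,"slide":[0.03,0,-0.008],"turn":0},{"hand":0.088,"slide":[0.06,0.003,-0.008],"turn":0},{"hand":0.088,"slide":[0.06,0.003,-0.008],"turn":0},{"hand":0.088,"slide":[0.06,0.003,-0.008],"turn":0},{"hand":0.088,"slide":[0.06,0.003,0],"turn":0}]' && python3 -m creep '[{"hand":0.088,"slide":[0.06,0.003,0],"turn":0},{"hand":0.088,"slide":[0.06,0.003,0],"turn":0},{"hand":0.088,"slide":[0.06,0.012,0],"turn":0},{"hand":0.088,"slide":[0.06,0.03,0],"turn":0},{"hand":0.088,"slide":[0.024,0.04,0],"turn":0}]' && python3 -m creep '[{"hand":0.05,"slide":[0,0,0],"turn":0},{"hand":0.05,"slide":[0,0,0],"turn":0}]'; python3 - <<'E'
from h import *
go([.6,.29,0.25],93.1)
p=snapshot("wrist");save("w14",p)
for n in ("sleeve","short_post"):
  for r in pinpoint(n,p): print(n,np.round(r["uv"],1),round(r["conf"],2),atz(p,r["uv"],0).round(4))
E
```

```text
clock: 18.38
tool_pos: [0.5555, 0.0247, 0.2449]
eef_rot: [0.688, 0.726, -0.001, -0.001]
contact_force: [-0.0, -0.7, -0.0]
opening: 0.995
clock: 19.0
tool_pos: [0.6256, 0.2921, 0.2444]
eef_rot: [0.685, 0.729, -0.001, -0.001]
contact_force: [1.3, 0.8, -0.1]
opening: 0.997
clock: 19.25
tool_pos: [0.6266, 0.2864, 0.2441]
eef_rot: [0.687, 0.726, -0.002, -0.0]
contact_force: [-0.3, 0.3, -0.2]
opening: 0.796
t 19.25 pos [0.6266 0.2864 0.2441] xang 93.16 q [-0.1   0.91 -0.89  1.33  0.71  1.24  0.6 ] F [-0.3  0.3 -0.2] op 0.0701
slide tool mm [  5.1 -26.4  -5.8]
turn (tool z) 0.06
sleeve [280.  159.2] 0.97 [0.5964 0.2873 0.    ]
short_post [300.7  72.7] 0.67 [0.4909 0.3063 0.    ]
```

View pics/w14.png

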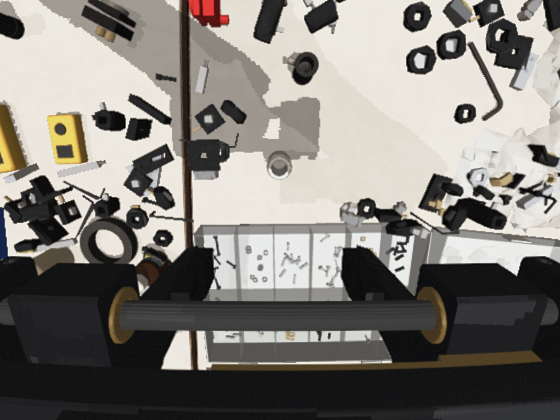

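```bash
cat >> h.py <<'E'
def circ(p,box,zlo,zhi):
    X=cloud(p);u0,v0,u1,v1=box
    m=np.zeros(X.shape[:2],np.uint8);S=X[v0:v1,u0:u1]
    m[v0:v1,u0:u1]=((S[...,2]>zlo)&(S[...,2]<zhi))
    n,l,st,ce=cv2.connectedComponentsWithStats(m);k=1+np.argmax(st[1:,4])
    P=X[l==k];z=np.percentile(P[:,2],80)
    q=np.array([atz(p,(u,v),z)[:2] for v,u in np.argwhere(l==k)],np.float32)
    c,r=cv2.minEnclosingCircle(q*1000)
    _,_,R=tool()
    b=1.4*R[:2,1]
    print("circ meas",np.round(c,1),"r",round(r,1),"z80",round(z*1000,1),"n",len(P),"corrected",(np.array(c)+b).round(1));return np.array(c)+b
E
python3 - <<'E'
from h import *
p=snapshot("wrist");save("w14c",p,(215,60,325,210),4)
c=circ(p,(255,140,305,190),.045,.068)
go([c[0]/1000,c[1]/1000,.05],93.1)
X=cloud(p)
for b in [(180,130,245,180),(280,45,325,85)]:
    s=X[b[1]:b[3],b[0]:b[2]].reshape(-1,3);s=s[s[:,2]>.012];print(np.nanpercentile(s,[2,98],axis=0).round(3))
E
```

```text
circ meas [598.3 286.3] r 14.3 z80 58.1 n 346 corrected [599.7 286.3]
t 19.45 pos [0.6272 0.2861 0.2461] xang 93.12 q [-0.1   0.91 -0.89  1.33  0.71  1.24  0.6 ] F [1.  0.4 0.5] op 0.0543
slide tool mm [  2.  -27.4 196.1]
turn (tool z) 0.02
[[0.576 0.174 0.012]
 [0.623 0.212 0.022]]
[[0.481 0.29  0.016]
 [0.503 0.319 0.056]]
```

View pics/w14c.png

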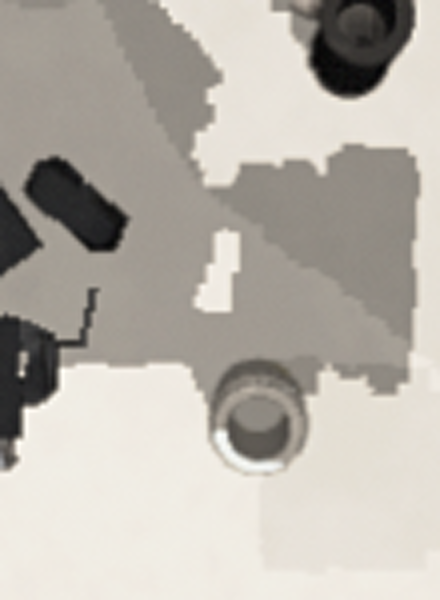

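```bash
python3 -m creep '[{"hand":0.055,"slide":[0.002,-0.0275,0.02],"turn":0},{"hand":0.055,"slide":[0,0,0.05],"turn":0},{"hand":0.055,"slide":[0,0,0.05],"turn":0},{"hand":0.055,"slide":[0,0,0],"turn":0},{"hand":0.055,"slide":[0,0,0],"turn":0}]'; python3 - <<'E'
from h import *
go([.5997,.2863,.028],93.1)
p=snapshot("wrist");save("w15",p)
E
```

```text
clock: 20.08
tool_pos: [0.6008, 0.2886, 0.1283]
eef_rot: [0.688, 0.726, 0.001, -0.0]
contact_force: [-0.2, 0.2, 0.5]
opening: 0.623
t 20.07 pos [0.6008 0.2886 0.1283] xang 93.11 q [-0.12  1.01 -0.83  1.51  0.83  1.    0.45] F [-0.2  0.2  0.5] op 0.0548
slide tool mm [ -2.4  -1.4 100.3]
turn (tool z) 0.01
```

View pics/w15.png

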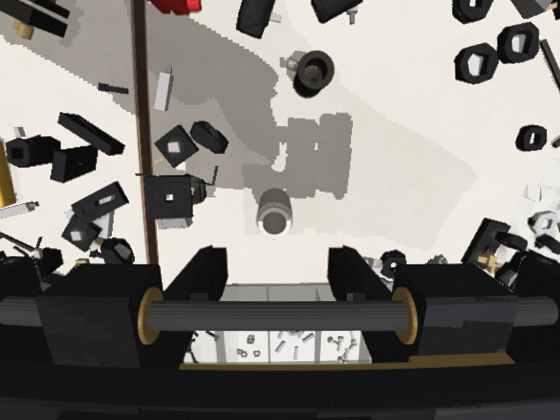

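```bash
python3 -m creep '[{"hand":0.055,"slide":[-0.0024,-0.0014,0.03],"turn":0},{"hand":0.055,"slide":[0,0,0.04],"turn":0},{"hand":0.055,"slide":[0,0,0.03],"turn":0},{"hand":0.055,"slide":[0,0,0],"turn":0},{"hand":0.02,"slide":[0,0,0],"turn":0}]' 25;  python3 -m creep '[{"hand":0.02,"slide":[0,0,0],"turn":0},{"hand":0.02,"slide":[0,0,0],"turn":0},{"hand":0.02,"slide":[0,0,0],"turn":0},{"hand":0.02,"slide":[0,0,0],"turn":0}]'; python3 - <<'E'
from h import *
go([.5997,.2863,.028],93.1)
E
```

```text
clock: 20.75
tool_pos: [0.6001, 0.2867, 0.0288]
eef_rot: [0.688, 0.726, 0.002, 0.0]
contact_force: [-0.6, 0.1, 0.7]
opening: 0.537
clock: 21.25
tool_pos: [0.5995, 0.286, 0.0276]
eef_rot: [0.688, 0.726, 0.001, 0.0]
contact_force: [-0.5, -0.4, 6.7]
opening: 0.311
t 21.25 pos [0.5995 0.286  0.0276] xang 93.13 q [-0.15  1.13 -0.74  1.54  0.95  0.86  0.37] F [-0.5 -0.4  6.7] op 0.0274
slide tool mm [ 0.3  0.2 -0.4]
turn (tool z) 0.03
```

```bash
python3 -m creep '[{"hand":0.02,"slide":[0,0,-0.02],"turn":0},{"hand":0.02,"slide":[0,0,-0.05],"turn":0},{"hand":0.02,"slide":[-0.02,0,-0.05],"turn":0},{"hand":0.02,"slide":[-0.04,-0.004,-0.03],"turn":0},{"hand":0.02,"slide":[-0.055,-0.004,0],"turn":0}]' &&  python3 -m creep '[{"hand":0.02,"slide":[-0.058,-0.004,0],"turn":0},{"hand":0.02,"slide":[-0.058,-0.004,0],"turn":0},{"hand":0.02,"slide":[-0.058,-0.004,0],"turn":0},{"hand":0.02,"slide":[-0.058,-0.004,0],"turn":0},{"hand":0.02,"slide":[-0.058,-0.004,0],"turn":0}]' &&  python3 -m creep '[{"hand":0.02,"slide":[-0.056,-0.004,0],"turn":0},{"hand":0.02,"slide":[-0.04,-0.003,0],"turn":0},{"hand":0.02,"slide":[-0.02,0,0],"turn":0},{"hand":0.02,"slide":[0,0,0],"turn":0},{"hand":0.02,"slide":[0,0,0],"turn":0}]'; python3 - <<'E'
from h import *
go(list(C)+[.052],93.1)
p=snapshot("wrist");save("w16",p)
E
```

```text
clock: 21.88
tool_pos: [0.598, 0.172, 0.1805]
eef_rot: [0.686, 0.727, 0.003, 0.001]
contact_force: [1.2, -0.5, -2.4]
opening: 0.315
clock: 22.5
tool_pos: [0.5927, -0.1225, 0.1773]
eef_rot: [0.687, 0.726, 0.0, 0.0]
contact_force: [1.3, -0.6, -0.9]
opening: 0.317
clock: 23.12
tool_pos: [0.5925, -0.2349, 0.1769]
eef_rot: [0.687, 0.727, 0.001, -0.0]
contact_force: [-0.1, 0.4, -1.4]
opening: 0.317
t 23.12 pos [ 0.5925 -0.2349  0.1769] xang 93.26 q [ 0.76  0.94 -0.92  1.57  0.82  1.06  1.25] F [-0.1  0.4 -1.4] op 0.028
slide tool mm [-11.1   0.6 124.9]
turn (tool z) 0.16
```

View pics/w16.png

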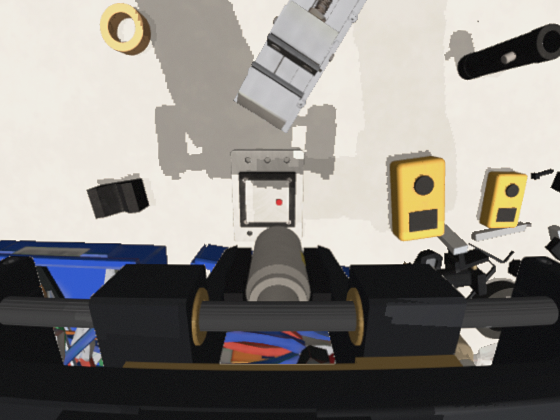

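```bash
python3 -m creep '[{"hand":0.02,"slide":[-0.011,0.0008,0.01],"turn":0},{"hand":0.02,"slide":[0,0,0.04],"turn":0},{"hand":0.02,"slide":[0,0,0.04],"turn":0},{"hand":0.02,"slide":[0,0,0.023],"turn":0},{"hand":0.02,"slide":[0,0,0],"turn":0}]' &&  python3 -m creep '[{"hand":0.02,"slide":[0,0,0],"turn":0},{"hand":0.02,"slide":[0,0,0],"turn":0}]'; python3 - <<'E'
from h import *
go(list(C)+[.052],93.1)
p=snapshot("wrist");save("w17",p,(140,120,420,330),2.8)
p=snapshot("scene");save("s17",p,(280,120,420,260),4)
E
```

```text
clock: 23.8
tool_pos: [0.5928, -0.2475, 0.0615]
eef_rot: [0.687, 0.726, -0.001, -0.001]
contact_force: [0.2, -0.1, -1.4]
opening: 0.316
clock: 24.05
tool_pos: [0.5949, -0.2477, 0.0649]
eef_rot: [0.687, 0.726, 0.001, 0.001]
contact_force: [0.2, -0.2, -0.1]
opening: 0.318
t 24.05 pos [ 0.5949 -0.2477  0.0649] xang 93.14 q [ 0.74  1.08 -0.82  1.61  0.96  0.9   1.17] F [ 0.2 -0.2 -0.1] op 0.028
slide tool mm [ 2.  -1.  12.9]
turn (tool z) 0.04
```

View pics/w17.png

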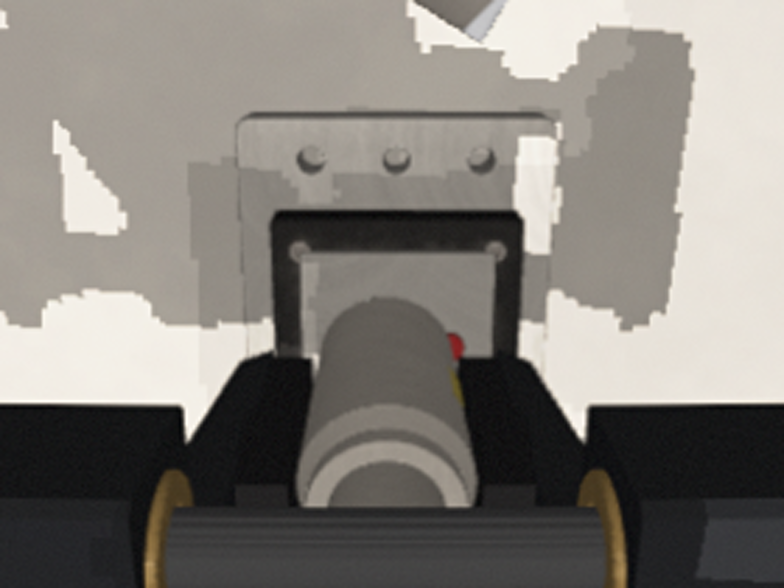

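View pics/s17.png

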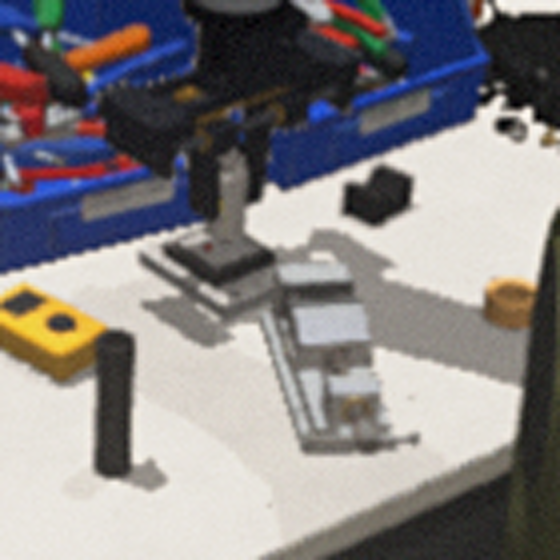

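```bash
python3 -m creep '[{"hand":0.02,"slide":[0.0024,-0.0008,0.004],"turn":0},{"hand":0.02,"slide":[0,0,0.006],"turn":0},{"hand":0.02,"slide":[0,0,0],"turn":0},{"hand":0.02,"slide":[0,0,0],"turn":0}]'; python3 -m creep '[{"hand":0.02,"slide":[0,0,0.0015],"turn":0},{"hand":0.02,"slide":[0,0,0],"turn":0},{"hand":0.02,"slide":[0,0,0],"turn":0}]'; python3 - <<'E'
from h import *
go(list(C)+[.052],93.1)
p=snapshot("wrist");save("w18",p,(140,120,420,330),2.8)
E
```

```text
clock: 24.65
tool_pos: [0.5928, -0.2453, 0.0531]
eef_rot: [0.687, 0.726, -0.0, -0.0]
contact_force: [0.6, 0.3, -0.9]
opening: 0.315
clock: 25.02
tool_pos: [0.5929, -0.2453, 0.0518]
eef_rot: [0.687, 0.726, 0.0, 0.0]
contact_force: [0.3, -0.2, -1.3]
opening: 0.312
t 25.02 pos [ 0.5929 -0.2453  0.0518] xang 93.14 q [ 0.73  1.09 -0.81  1.61  0.98  0.89  1.15] F [ 0.3 -0.2 -1.3] op 0.0275
slide tool mm [-0.5  0.9 -0.2]
turn (tool z) 0.04
```

View pics/w18.png

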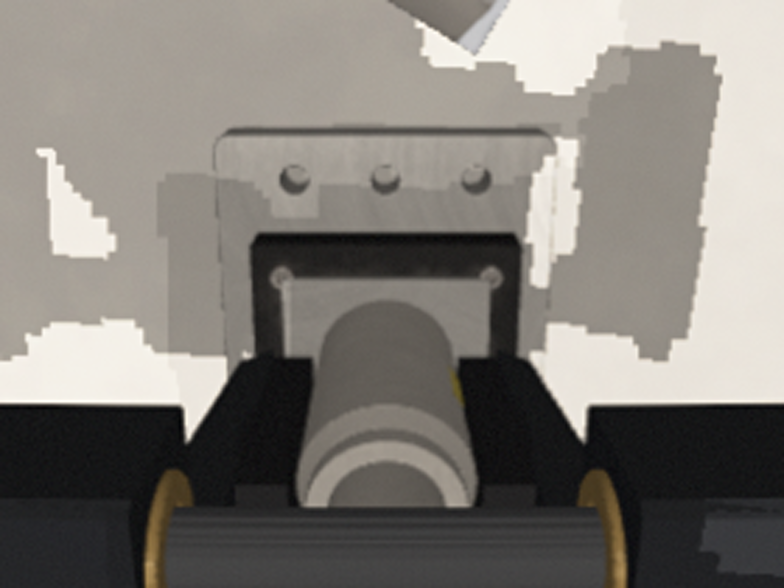

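```bash
python3 -m creep '[{"hand":0.02,"slide":[0,0.001,0.001],"turn":0},{"hand":0.02,"slide":[0,0,0],"turn":0},{"hand":0.02,"slide":[0,0,0.001],"turn":0},{"hand":0.02,"slide":[0,0,0],"turn":0}]'; python3 -m creep '[{"hand":0.02,"slide":[0,0,0],"turn":0}]'
```

```text
clock: 25.58
tool_pos: [0.5939, -0.2453, 0.0511]
eef_rot: [0.687, 0.726, -0.0, 0.0]
contact_force: [-3.8, 0.2, 10.6]
opening: 0.313
clock: 25.7
tool_pos: [0.5938, -0.2453, 0.0511]
eef_rot: [0.687, 0.726, -0.0, 0.0]
contact_force: [-5.0, -0.3, 9.7]
opening: 0.31
```

Contact made; releasing.

```bash
python3 -m creep '[{"hand":0.02,"slide":[0,0,-0.0007],"turn":0},{"hand":0.032,"slide":[0,0,0],"turn":0},{"hand":0.036,"slide":[0,0,0],"turn":0},{"hand":0.045,"slide":[0,0,0],"turn":0},{"hand":0.055,"slide":[0,0,0],"turn":0}]'; python3 -m creep '[{"hand":0.055,"slide":[0,0,0],"turn":0},{"hand":0.055,"slide":[0,0,-0.02],"turn":0},{"hand":0.06,"slide":[0,0,-0.05],"turn":0},{"hand":0.06,"slide":[0,0,-0.06],"turn":0},{"hand":0.06,"slide":[0,-0.04,-0.04],"turn":0}]';python3 -m creep '[{"hand":0.06,"slide":[0,0,0],"turn":0},{"hand":0.06,"slide":[0,0,0],"turn":0}]'; python3 - <<'E'
from h import *
go([.456,.088,.2],93.1)
p=snapshot("wrist");save("w19",p)
c=circ(p,(240,180,320,290),.068,.095)
rect(p,(225,170,330,251),.017,.033)
p=snapshot("scene");save("s19",p,(280,120,420,260),4)
E
```

```text
clock: 26.32
tool_pos: [0.5939, -0.2452, 0.0503]
eef_rot: [0.687, 0.726, 0.0, -0.0]
contact_force: [1.1, 0.6, 0.0]
opening: 0.599
clock: 26.95
tool_pos: [0.557, -0.2457, 0.2251]
eef_rot: [0.687, 0.727, 0.003, 0.003]
contact_force: [-0.2, 0.9, 0.7]
opening: 0.682
clock: 27.2
tool_pos: [0.5541, -0.2477, 0.2207]
eef_rot: [0.688, 0.726, -0.0, 0.0]
contact_force: [-0.8, -0.4, 0.3]
opening: 0.68
t 27.2 pos [ 0.5541 -0.2477  0.2207] xang 93.13 q [ 0.84  0.85 -0.96  1.63  0.77  1.08  1.28] F [-0.8 -0.4  0.3] op 0.0599
slide tool mm [340.6 -79.6  20.4]
turn (tool z) 0.03
circ meas [ 590.3 -245.4] r 15.5 z80 81.3 n 486 corrected [ 591.7 -245.3]
rect c [ 595.  -245.1] size [58.4 57.7] ang 3.14 z 24.1 n 1461
```

View pics/w19.png

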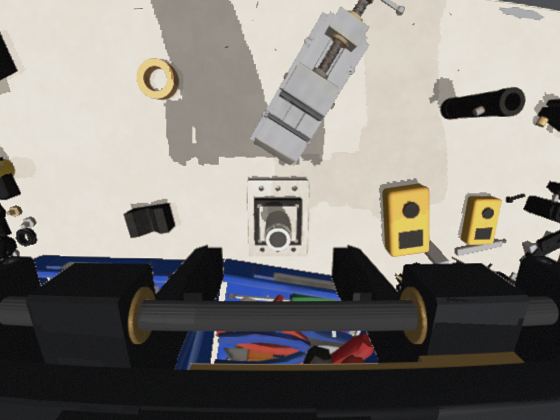

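View pics/s19.png

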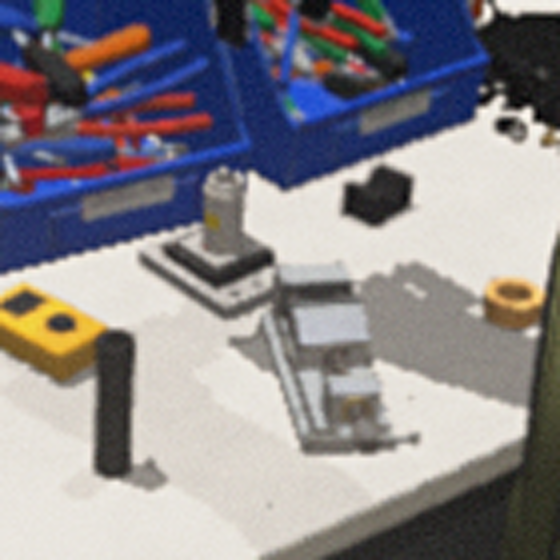

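```bash
python3 -m creep '[{"hand":0.06,"slide":[0.0565,-0.006,0],"turn":0},{"hand":0.06,"slide":[0.0565,-0.006,0],"turn":0},{"hand":0.06,"slide":[0.0565,-0.006,0],"turn":0},{"hand":0.06,"slide":[0.0565,-0.006,0],"turn":0},{"hand":0.06,"slide":[0.0565,-0.006,0],"turn":0}]'; python3 -m creep '[{"hand":0.06,"slide":[0.0565,-0.006,0],"turn":0},{"hand":0.06,"slide":[0,0,0],"turn":0},{"hand":0.06,"slide":[0,0,0],"turn":0}]'; python3 - <<'E'
from h import *
go([.456,.088,.2],93.1)
p=snapshot("wrist");save("w20",p);save("w20c",p,(200,90,360,250),4)
for n in ("mount",):
  for r in pinpoint(n,p): print(n,np.round(r["uv"],1),round(r["conf"],2),atz(p,r["uv"],0).round(4))
t=snapshot("top");save("t20",t,(330,170,430,230),7)
E
```

```text
clock: 27.92
tool_pos: [0.5081, 0.0352, 0.2194]
eef_rot: [0.687, 0.726, -0.0, -0.001]
contact_force: [-0.1, 0.1, -0.3]
opening: 0.682
clock: 28.3
tool_pos: [0.4994, 0.0887, 0.2194]
eef_rot: [0.687, 0.726, -0.001, -0.0]
contact_force: [-0.2, -0.1, 0.5]
opening: 0.679
t 28.3 pos [0.4994 0.0887 0.2194] xang 93.16 q [ 0.28  0.73 -0.93  1.92  0.75  0.89  0.58] F [-0.2 -0.1  0.5] op 0.0598
slide tool mm [  1.7 -43.3  19.5]
turn (tool z) 0.06
mount [276.1 143.5] 0.91 [0.4484 0.084  0.    ]
mount [374.6 132.7] 0.63 [0.4288 0.2002 0.    ]
```

View pics/w20.png

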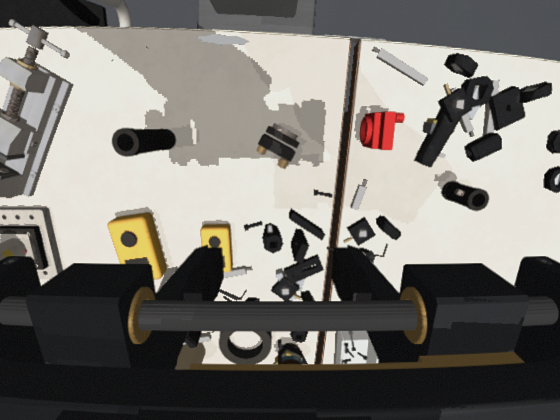

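View pics/w20c.png

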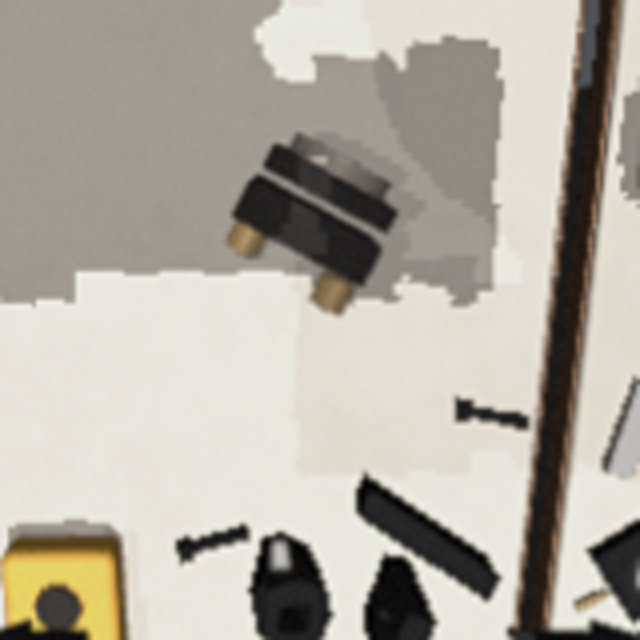

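View pics/t20.png

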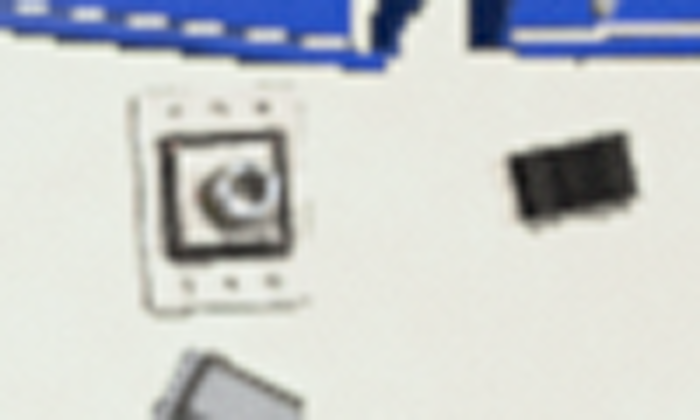

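```bash
python3 - <<'E'
from h import *
p=snapshot("wrist");X=cloud(p)
b=(245,110,315,180);S=X[b[1]:b[3],b[0]:b[2]]
for lo,hi in((.034,.05),(.02,.034),(.01,.02)):
    m=((S[...,2]>lo)&(S[...,2]<hi)); P=S[m]
    r=cv2.minAreaRect((P[:,:2]*1000).astype(np.float32));print(lo,m.sum(),np.round(r[0],1),np.round(r[1],1),round(r[2],1),np.median(P[:,2]).round(4))
# top-down height raster
P=S.reshape(-1,3);P=P[P[:,2]>.006]
im=np.zeros((360,360,3),np.uint8)
for q in P:
    v=int((.49-q[0])*4500);u=int((.125-q[1])*4500)
    if 0<=v<360 and 0<=u<360: cv2.circle(im,(u,v),3,tuple(int(c) for c in cv2.applyColorMap(np.uint8([[min(255,q[2]*5500)]]),cv2.COLORMAP_JET)[0,0]),-1)
for k in range(8): cv2.putText(im,str(490-k*10),(0,45*k+10),0,.35,(255,255,255));cv2.putText(im,str(125-k*10),(45*k,355),0,.35,(255,255,255))
cv2.imwrite("pics/h20.png",cv2.resize(im,None,fx=1.6,fy=1.6))
E
```

```text
0.034 792 [447.6  86.7] [40.1 37.5] 60.1 0.0392
0.02 132 [446.4  87.8] [37.6 34.2] 64.5 0.0311
0.01 55 [454.4  81.1] [31.7 22.1] 64.8 0.0121
```

View pics/h20.png

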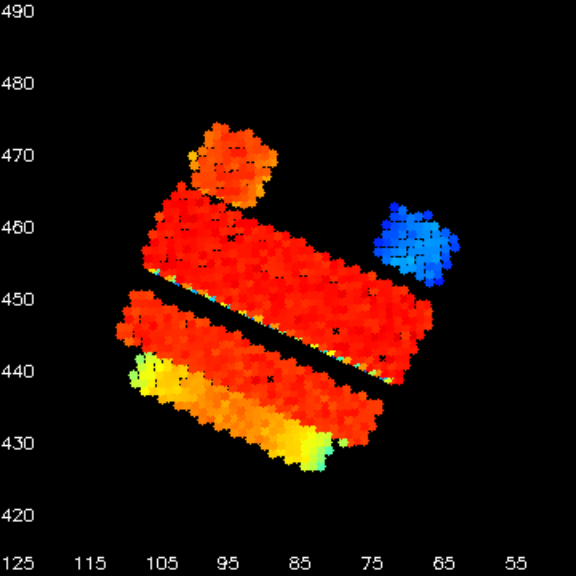

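```bash
python3 - <<'E'
from h import *
p=snapshot("wrist");X=cloud(p)
b=(245,110,315,180);S=X[b[1]:b[3],b[0]:b[2]]
m=((S[...,2]>.036)&(S[...,2]<.046)).astype(np.uint8)
m=cv2.morphologyEx(m,cv2.MORPH_OPEN,np.ones((3,3),np.uint8))
n,l,st,ce=cv2.connectedComponentsWithStats(m,connectivity=4)
for k in range(1,n):
    if st[k,4]<40: continue
    P=S[l==k];r=cv2.minAreaRect((P[:,:2]*1000).astype(np.float32))
    c=(P[:,:2]-P[:,:2].mean(0));w,v=np.linalg.eigh(c.T@c);d=v[:,1]
    print(st[k,4],np.round(r[0],1),np.round(r[1],1),round(r[2],1),"pca",np.degrees(np.arctan2(d[1],d[0]))%180,P[:,:2].mean(0).round(4))
P=S[(S[...,2]>.02)];
a=np.radians(65.5);ey=np.array([np.cos(a),np.sin(a)]);ex=np.array([ey[1],-ey[0]])
Q=S[(S[...,2]>.0365)][:,:2]
print("y ext",np.percentile(Q@ey,[0.5,50,99.5])*1000,"x ext",np.percentile(Q@ex,[.5,99.5])*1000, "knob side hist")
h,e=np.histogram(Q@ex*1000,bins=np.arange(350,400,2));print(dict(zip(e.tolist(),h.tolist())))
h,e=np.histogram(S[S[...,2]>.006][:,:2]@ex*1000,bins=np.arange(340,410,2));print(dict(zip(e.tolist(),h.tolist())))
E
```

```text
236 [438.7  90.3] [37.9  7. ] 65.0 pca 65.256548302662 [0.4385 0.0901]
431 [450.6  84.9] [40.  12.1] 64.9 pca 65.00135461016941 [0.4504 0.0849]
50 [466.9  92.6] [8.8 6.5] 3.7 pca 179.1967198459214 [0.4668 0.0927]
y ext [244.26984304 265.49970006 283.73693408] x ext [358.30027609 390.2849889 ] knob side hist
{350: 0, 352: 0, 354: 0, 356: 0, 358: 62, 360: 69, 362: 71, 364: 40, 366: 0, 368: 50, 370: 72, 372: 73, 374: 70, 376: 71, 378: 71, 380: 29, 382: 11, 384: 14, 386: 12, 388: 12, 390: 6, 392: 0, 394: 0, 396: 0}
{340: 0, 342: 0, 344: 0, 346: 0, 348: 0, 350: 0, 352: 36, 354: 51, 356: 50, 358: 72, 360: 69, 362: 71, 364: 41, 366: 0, 368: 90, 370: 72, 372: 73, 374: 70, 376: 71, 378: 71, 380: 29, 382: 26, 384: 34, 386: 32, 388: 33, 390: 17, 392: 0, 394: 0, 396: 0, 398: 0, 400: 0, 402: 0, 404: 0, 406: 0}
```

```bash
python3 -m creep '[{"hand":0.06,"slide":[-0.001,-0.0477,0],"turn":0},{"hand":0.06,"slide":[0,0,0.02],"turn":9.4},{"hand":0.06,"slide":[0,0,0.04],"turn":9.4},{"hand":0.06,"slide":[0,0,0.04],"turn":9.3},{"hand":0.06,"slide":[0,0,0.02],"turn":0}]'; python3 -m creep '[{"hand":0.06,"slide":[0,0,0],"turn":0},{"hand":0.06,"slide":[0,0,0],"turn":0}]'; python3 - <<'E'
from h import *
go([.4518,.085,.026],65)
p=snapshot("wrist");save("w21",p)
E
```

```text
clock: 29.18
tool_pos: [0.4515, 0.0844, 0.0989]
eef_rot: [0.844, 0.537, -0.001, 0.0]
contact_force: [-0.1, -0.7, 0.2]
opening: 0.683
clock: 29.42
tool_pos: [0.4523, 0.0854, 0.101]
eef_rot: [0.843, 0.537, 0.001, 0.0]
contact_force: [-0.0, -0.3, -0.2]
opening: 0.681
t 29.43 pos [0.4523 0.0854 0.101 ] xang 65.0 q [ 0.06  0.81 -0.56  2.16  1.02  0.47 -0.19] F [-0.  -0.3 -0.2] op 0.06
slide tool mm [-0.6 -0.4 75. ]
turn (tool z) 0.0
```

View pics/w21.png

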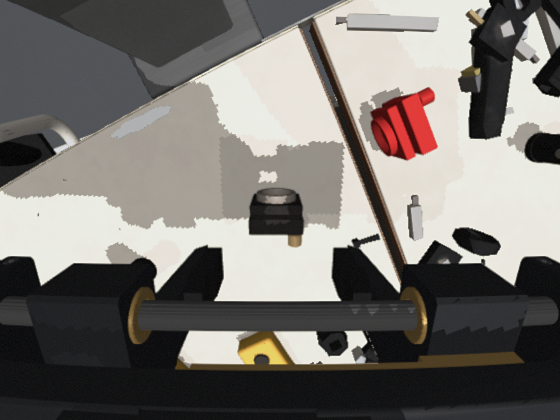

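```bash
python3 -m creep '[{"hand":0.06,"slide":[-0.0006,-0.0004,0.02],"turn":0},{"hand":0.06,"slide":[0,0,0.02],"turn":0},{"hand":0.06,"slide":[0,0,0.02],"turn":0},{"hand":0.06,"slide":[0,0,0.014],"turn":0},{"hand":0.06,"slide":[0,0,0],"turn":0}]'; python3 -m creep '[{"hand":0.03,"slide":[0,0,0],"turn":0},{"hand":0.03,"slide":[0,0,0],"turn":0},{"hand":0.03,"slide":[0,0,0],"turn":0},{"hand":0.03,"slide":[0,0,0],"turn":0}]' 20; python3 - <<'E'
from h import *
go([.4518,.085,.026],65)
p=snapshot("wrist");save("w22",p)
p=snapshot("scene");save("s22",p,(210,150,350,290),4)
E
```

```text
clock: 30.1
tool_pos: [0.4515, 0.0852, 0.0265]
eef_rot: [0.843, 0.538, 0.0, 0.0]
contact_force: [0.2, 0.5, 0.7]
opening: 0.683
clock: 30.6
tool_pos: [0.4517, 0.0851, 0.0271]
eef_rot: [0.843, 0.538, 0.001, 0.0]
contact_force: [0.5, -1.0, 6.2]
opening: 0.457
t 30.6 pos [0.4517 0.0851 0.0271] xang 65.03 q [-0.08  0.93 -0.34  2.19  1.38  0.27 -0.52] F [ 0.5 -1.   6.2] op 0.0403
slide tool mm [0.  0.1 1.1]
turn (tool z) 0.03
```

View pics/w22.png

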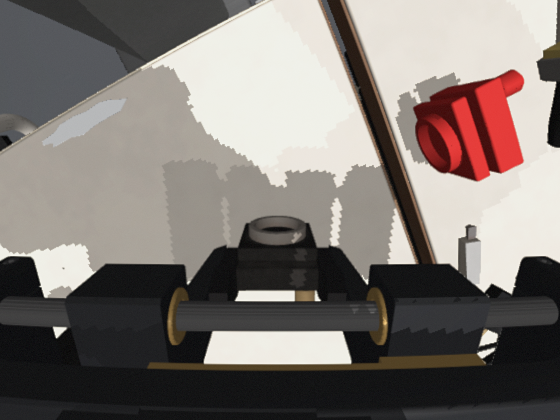

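View pics/s22.png

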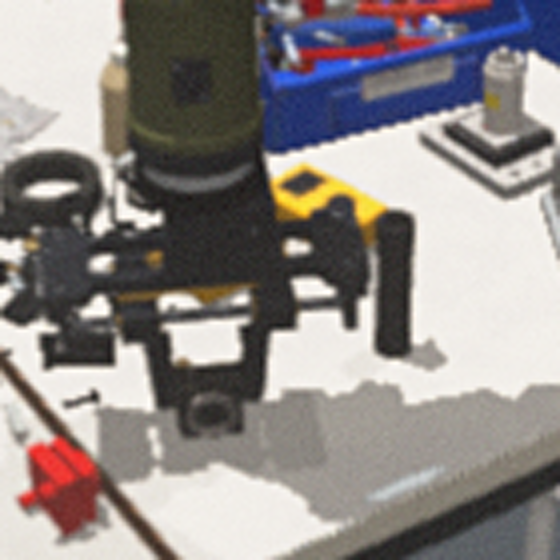

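```bash
python3 -m creep '[{"hand":0.03,"slide":[0,0,-0.02],"turn":0},{"hand":0.03,"slide":[0,0,-0.04],"turn":0},{"hand":0.03,"slide":[0,0,-0.05],"turn":0},{"hand":0.03,"slide":[0,0,-0.06],"turn":0},{"hand":0.03,"slide":[-0.017,0.023,-0.02],"turn":0}]' && python3 -m creep '[{"hand":0.03,"slide":[-0.034,0.046,0],"turn":0},{"hand":0.03,"slide":[-0.034,0.046,0],"turn":0},{"hand":0.03,"slide":[-0.034,0.046,0],"turn":0},{"hand":0.03,"slide":[-0.034,0.046,0],"turn":0},{"hand":0.03,"slide":[-0.016,0.024,0],"turn":5}]' && python3 -m creep '[{"hand":0.03,"slide":[0,0,0],"turn":10},{"hand":0.03,"slide":[0,0,0],"turn":10},{"hand":0.03,"slide":[0,0,0],"turn":10},{"hand":0.03,"slide":[0,0,0],"turn":10},{"hand":0.03,"slide":[0,0,0],"turn":10}]' && python3 -m creep '[{"hand":0.03,"slide":[0,0,0],"turn":6.9},{"hand":0.03,"slide":[0,0,0],"turn":0},{"hand":0.03,"slide":[0,0,0],"turn":0}]'; python3 - <<'E'
from h import *
ex,ey=ax();T=C+.08*ey;print(T)
go(list(T)+[.028],3.1)
p=snapshot("wrist");save("w23",p)
X=cloud(p).reshape(-1,3)
s=X[(X[:,0]>.6)&(X[:,0]<.78)&(X[:,1]>-.25)&(X[:,1]<-.05)]
for y in np.arange(-.22,-.06,.02):
    q=s[abs(s[:,1]-y)<.01];print(round(y,2),[(h,round(float(q[q[:,2]>h][:,0].min()),3)) for h in(.03,.06,.075,.09) if (q[:,2]>h).any()])
E
```

```text
clock: 31.32
tool_pos: [0.4654, 0.0622, 0.2199]
eef_rot: [0.842, 0.54, 0.003, 0.0]
contact_force: [2.3, -0.6, -1.5]
opening: 0.448
clock: 31.95
tool_pos: [0.5893, -0.1701, 0.2155]
eef_rot: [0.868, 0.497, -0.001, 0.0]
contact_force: [-0.1, 1.0, -0.8]
opening: 0.451
clock: 32.58
tool_pos: [0.5886, -0.1656, 0.2161]
eef_rot: [0.996, 0.085, -0.001, -0.0]
contact_force: [-0.4, 0.0, -0.2]
opening: 0.453
clock: 32.95
tool_pos: [0.589, -0.1656, 0.2163]
eef_rot: [1.0, 0.028, -0.0, -0.0]
contact_force: [0.6, -0.9, -1.2]
opening: 0.451
[ 0.58947369 -0.16591707]
t 32.95 pos [ 0.589  -0.1656  0.2163] xang 3.27 q [ 0.48  0.74 -0.51  1.63  0.44  0.89 -0.14] F [ 0.6 -0.9 -1.2] op 0.0397
slide tool mm [  0.6   0.4 188.3]
turn (tool z) 0.17
-0.22 [(0.03, 0.656), (0.06, 0.656), (0.075, 0.701), (0.09, 0.701)]
-0.2 [(0.03, 0.657), (0.06, 0.657), (0.075, 0.701), (0.09, 0.701)]
-0.18 [(0.03, 0.6), (0.06, 0.6), (0.075, 0.6), (0.09, 0.6)]
-0.16 [(0.03, 0.6), (0.06, 0.6), (0.075, 0.6), (0.09, 0.6)]
-0.14 [(0.03, 0.6), (0.06, 0.6), (0.075, 0.6), (0.09, 0.6)]
-0.12 [(0.03, 0.614), (0.06, 0.614), (0.075, 0.614), (0.09, 0.614)]
-0.1 [(0.03, 0.603), (0.06, 0.669), (0.075, 0.695), (0.09, 0.702)]
-0.08 [(0.03, 0.602)]
```

View pics/w23.png

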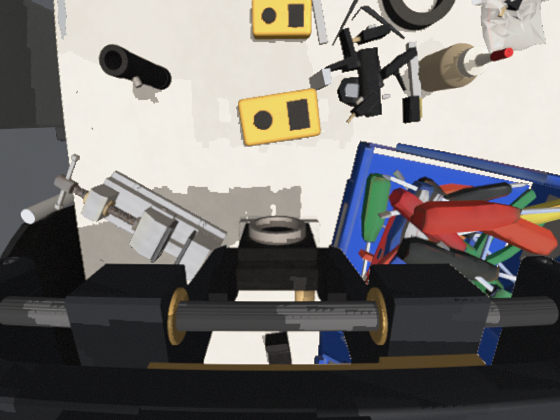

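```bash
python3 - <<'E'
from h import *
p=snapshot("wrist");q=snapshot("scene")
for n,p in(("w",p),("s",q)):
  X=cloud(p);X=X.reshape(-1,3)
  for x in np.arange(.64,.72,.01):
    s=X[(abs(X[:,0]-x)<.005)&(X[:,1]>-.23)&(X[:,1]<-.09)&(X[:,2]<.15)]
    s2=s[(s[:,1]<-.195)|(s[:,1]>-.125)] if n=="w" else s
    print(n,round(x,2),len(s2),np.percentile(s2[:,2],[50,90,98]).round(3) if len(s2) else None)
E
```

```text
w 0.64 464 [0.    0.013 0.013]
w 0.65 446 [-0.     0.001  0.001]
w 0.66 787 [0.001 0.065 0.066]
w 0.67 456 [0.    0.065 0.066]
w 0.68 431 [0.01  0.064 0.066]
w 0.69 396 [0.005 0.069 0.073]
w 0.7 745 [0.032 0.111 0.122]
w 0.71 941 [0.05  0.121 0.125]
s 0.64 146 [-0.727  0.007  0.015]
s 0.65 149 [-0.002  0.059  0.069]
s 0.66 398 [0.029 0.065 0.069]
s 0.67 425 [0.021 0.063 0.068]
s 0.68 274 [0.013 0.05  0.065]
s 0.69 153 [0.001 0.11  0.118]
s 0.7 222 [0.077 0.123 0.132]
s 0.71 304 [0.065 0.126 0.136]
```

```bash
python3 -m creep '[{"hand":0.03,"slide":[0.0005,-0.0012,0.03],"turn":0.1},{"hand":0.03,"slide":[0,0,0.05],"turn":0},{"hand":0.03,"slide":[0,0,0.05],"turn":0},{"hand":0.03,"slide":[0,0,0.03],"turn":0},{"hand":0.03,"slide":[0,0,0.018],"turn":0}]' && python3 -m creep '[{"hand":0.03,"slide":[0,0,0],"turn":0},{"hand":0.03,"slide":[0,0,0],"turn":0},{"hand":0.03,"slide":[0,0,0],"turn":0}]'; python3 - <<'E'
from h import *
ex,ey=ax();T=C+.081*ey;print(T)
go(list(T)+[.027],3.1)
p=snapshot("wrist");save("w24",p)
p=snapshot("scene");save("s24",p,(230,120,390,260),4)
E
```

```text
clock: 33.72
tool_pos: [0.5891, -0.1642, 0.0368]
eef_rot: [1.0, 0.027, -0.001, -0.0]
contact_force: [0.2, 0.8, -1.4]
opening: 0.452
clock: 34.1
tool_pos: [0.5908, -0.1646, 0.0398]
eef_rot: [1.0, 0.026, 0.001, 0.0]
contact_force: [0.3, 0.2, -1.2]
opening: 0.453
[ 0.58941962 -0.16491853]
t 34.1 pos [ 0.5908 -0.1646  0.0398] xang 3.03 q [ 0.4   0.98 -0.36  1.72  0.6   0.55 -0.29] F [ 0.3  0.2 -1.2] op 0.0399
slide tool mm [-1.4  0.2 12.8]
turn (tool z) -0.07
```

View pics/w24.png

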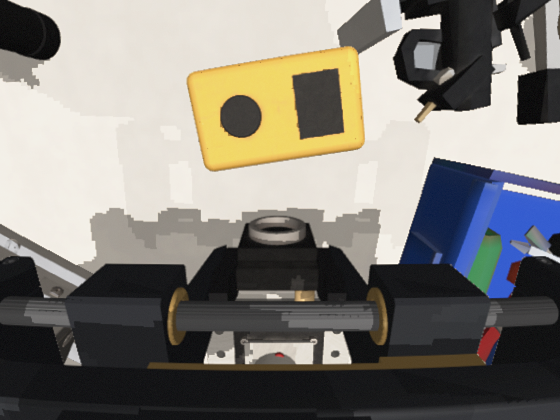

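View pics/s24.png

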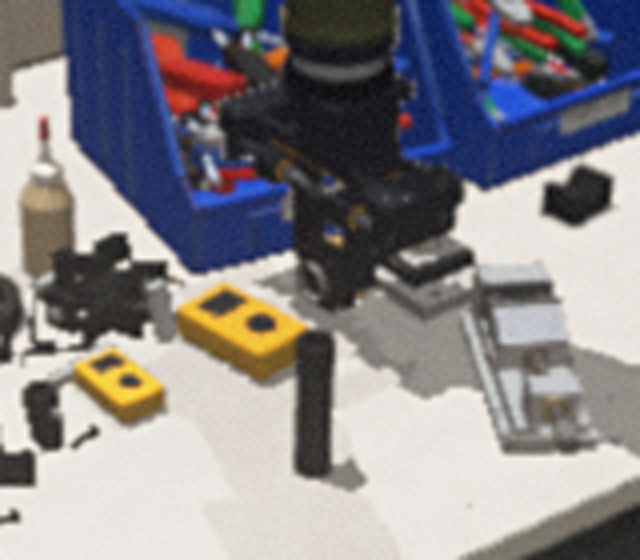

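```bash
python3 - <<'E'
from h import *
p=snapshot("wrist")
r,z,q=rect(p,(170,30,380,185),.024,.045)
s,tp,R=tool();print("corr",np.array(r[0])+1.4*R[:2,1])
for zz in(.028,.032):
  P=np.array([atz(p,uv,zz)[:2]*1000 for uv in((189,73),(356,46),(365,150),(210,171))]);print(P.round(1).tolist(),P.mean(0)+1.4*R[:2,1])
ex,ey=ax();print((C+.16*ey)*1000)
E
```

```text
rect c [586.5 -86. ] size [82.7 48.6] ang 11.83 z 27.9 n 17301
corr [586.58815151 -87.3944357 ]
[[543.5, -70.7], [621.1, -54.8], [631.3, -102.3], [553.3, -117.1]] [587.35711659 -87.60761969]
[[544.6, -71.3], [620.2, -55.8], [630.0, -102.0], [554.2, -116.4]] [587.32829718 -87.76581522]
[585.14738992 -86.03413275]
```

```bash
python3 -m creep '[{"hand":0.03,"slide":[-0.001,0,0.006],"turn":0},{"hand":0.03,"slide":[0,0,0.004],"turn":0},{"hand":0.03,"slide":[0,0,0],"turn":0},{"hand":0.03,"slide":[0,0,0],"turn":0}]'; python3 -m creep '[{"hand":0.03,"slide":[0,0,0.001],"turn":0},{"hand":0.03,"slide":[0,0,0],"turn":0},{"hand":0.03,"slide":[0,0,0],"turn":0}]'
```

```text
clock: 34.75
tool_pos: [0.5887, -0.1644, 0.0283]
eef_rot: [1.0, 0.027, -0.0, 0.0]
contact_force: [0.1, 0.6, -1.2]
opening: 0.453
clock: 35.12
tool_pos: [0.5888, -0.1645, 0.0275]
eef_rot: [1.0, 0.027, 0.0, 0.0]
contact_force: [0.0, 0.6, -0.8]
opening: 0.455
```

```bash
python3 -m creep '[{"hand":0.03,"slide":[0.001,0,0.001],"turn":0},{"hand":0.03,"slide":[0,0,0],"turn":0},{"hand":0.03,"slide":[0,0,0.0007],"turn":0},{"hand":0.03,"slide":[0,0,0],"turn":0},{"hand":0.03,"slide":[0,0,0],"turn":0}]'
```

```text
clock: 35.75
tool_pos: [0.5891, -0.1645, 0.0271]
eef_rot: [1.0, 0.027, -0.001, 0.0]
contact_force: [-4.0, 0.1, 11.6]
opening: 0.452
```

Contact made at the expected height. I'll release and lift.

```bash
python3 -m creep '[{"hand":0.03,"slide":[0,0,-0.0005],"turn":0},{"hand":0.043,"slide":[0,0,0],"turn":0},{"hand":0.048,"slide":[0,0,0],"turn":0},{"hand":0.055,"slide":[0,0,0],"turn":0},{"hand":0.055,"slide":[0,0,0],"turn":0}]'; python3 -m creep '[{"hand":0.055,"slide":[0,0,-0.02],"turn":0},{"hand":0.055,"slide":[0,0,-0.04],"turn":0},{"hand":0.055,"slide":[0,0,-0.05],"turn":0},{"hand":0.06,"slide":[0,0.05,-0.05],"turn":0},{"hand":0.06,"slide":[0,0,-0.04],"turn":0}]';python3 -m creep '[{"hand":0.06,"slide":[0,0,0],"turn":0},{"hand":0.06,"slide":[0,0,0],"turn":0}]'; python3 - <<'E'
from h import *
go([.53,.31,.22],93.1)
p=snapshot("wrist");save("w25",p)
f=p["frame"].copy();row(p,f)
save("w25o",dict(frame=f))
E
```

```text
clock: 36.38
tool_pos: [0.5897, -0.1644, 0.0261]
eef_rot: [1.0, 0.027, -0.0, -0.0]
contact_force: [-0.8, -0.0, -0.6]
opening: 0.625
clock: 37.0
tool_pos: [0.5916, -0.2136, 0.2234]
eef_rot: [1.0, 0.023, 0.001, 0.002]
contact_force: [0.2, 0.4, -0.4]
opening: 0.681
clock: 37.25
tool_pos: [0.5916, -0.2082, 0.2207]
eef_rot: [1.0, 0.027, -0.0, 0.0]
contact_force: [-1.0, -1.3, -1.1]
opening: 0.675
t 37.25 pos [ 0.5916 -0.2082  0.2207] xang 3.08 q [ 0.55  0.76 -0.53  1.58  0.45  0.93 -0.08] F [-1.  -1.3 -1.1] op 0.0595
slide tool mm [ -33.7 -520.7    0.7]
turn (tool z) 89.98
```

View pics/w25.png

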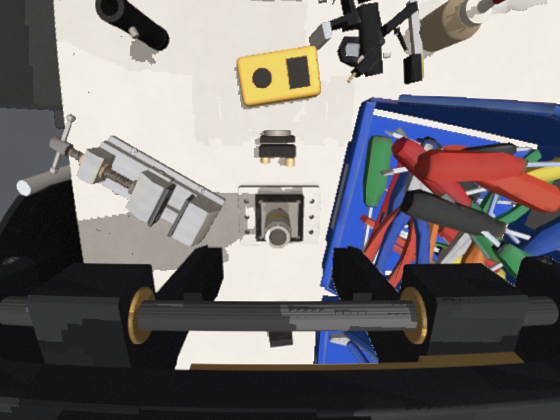

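```bash
python3 - <<'E'
from h import *
p=snapshot("wrist");X=cloud(p);_,_,R=tool();b=1.4*R[:2,1]
B=(245,118,312,172);S=X[B[1]:B[3],B[0]:B[2]]
m=((S[...,2]>.036)&(S[...,2]<.046)).astype(np.uint8)
n,l,st,ce=cv2.connectedComponentsWithStats(m,connectivity=4)
ex,ey=ax()
for k in range(1,n):
    if st[k,4]<30: continue
    P=S[l==k];r=cv2.minAreaRect((P[:,:2]*1000).astype(np.float32));c=np.array(r[0])+b
    print(st[k,4],c.round(1),np.round(r[1],1),round(r[2],1),"row coords",((c-C*1000)@ey).round(1),((c-C*1000)@ex).round(1))
# plate & sleeve
for nm,(bx,lo,hi) in dict(sleeve=((245,190,310,255),.07,.095)).items(): c=circ(p,bx,lo,hi);print((c-C*1000)@ex,(c-C*1000)@ey)
save("w26",p,(220,120,340,260),5)
E
```

```text
250 [ 588.  -151.9] [37.4  7.3] 3.3 row coords 94.1 -0.7
440 [ 589.3 -165.4] [38.8 11.8] 3.0 row coords 80.5 -0.1
59 [ 603.6 -176.5] [7.7 7.9] 3.5 row coords 68.6 13.5
circ meas [ 594.2 -243. ] r 15.3 z80 81.5 n 462 corrected [ 594.3 -244.4]
0.5342906636249082 1.3670634544063178
```

View pics/w26.png

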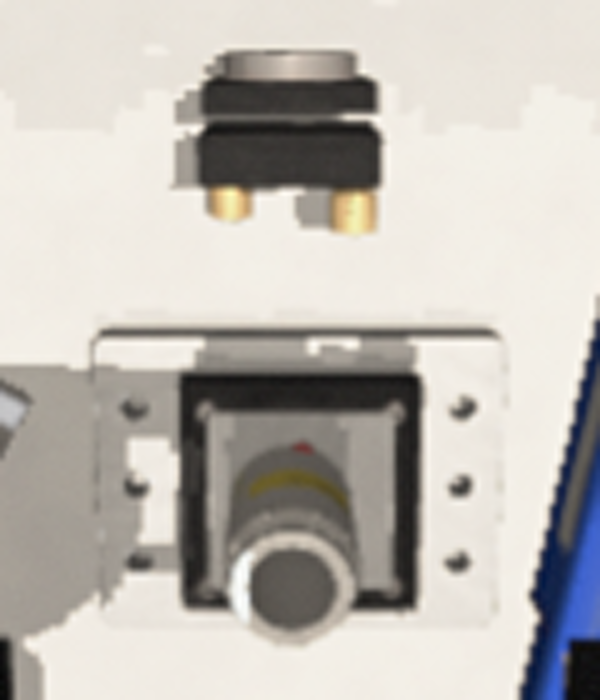

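```bash
python3 -m creep '[{"hand":0.06,"slide":[-0.0094,-0.0579,0],"turn":0},{"hand":0.06,"slide":[-0.0094,-0.0579,0],"turn":0},{"hand":0.06,"slide":[-0.0094,-0.0579,0],"turn":0},{"hand":0.06,"slide":[-0.0094,-0.0579,0],"turn":0},{"hand":0.06,"slide":[-0.0094,-0.0579,0],"turn":0}]' && python3 -m creep '[{"hand":0.06,"slide":[-0.0094,-0.0579,0],"turn":0},{"hand":0.06,"slide":[-0.0094,-0.0579,0],"turn":0},{"hand":0.06,"slide":[-0.0094,-0.0579,0],"turn":0},{"hand":0.06,"slide":[0,0,0],"turn":0},{"hand":0.06,"slide":[0,0,0],"turn":0}]'; python3 - <<'E'
from h import *
go([.49,.3,.22],93.1)
p=snapshot("wrist");save("w27",p)
for r in pinpoint("short_post",p): print(np.round(r["uv"],1),round(r["conf"],2),atz(p,r["uv"],0).round(4))
E
```

```text
clock: 37.98
tool_pos: [0.5285, 0.0799, 0.2195]
eef_rot: [1.0, 0.027, -0.001, 0.0]
contact_force: [0.6, 0.1, -0.3]
opening: 0.681
clock: 38.6
tool_pos: [0.4919, 0.2492, 0.2194]
eef_rot: [1.0, 0.027, -0.001, 0.001]
contact_force: [-0.3, -0.6, 0.0]
opening: 0.681
t 38.6 pos [0.4919 0.2492 0.2194] xang 3.08 q [-0.27  0.66 -0.47  1.81  0.41  0.77 -0.9 ] F [-0.3 -0.6  0. ] op 0.06
slide tool mm [  0.9 -50.8  -0.7]
turn (tool z) 89.98
[280.2 136.2] 0.95 [0.4917 0.3074 0.    ]
```

View pics/w27.png

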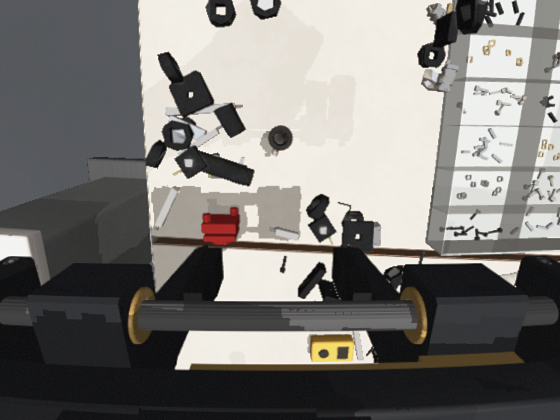

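```bash
python3 - <<'E'
from h import *
p=snapshot("wrist");save("w27c",p,(240,95,330,170),7)
c=circ(p,(258,115,305,160),.045,.065)
X=cloud(p);S=X[110:165,250:310]
P=S[S[...,2]>.008]
im=np.zeros((360,360,3),np.uint8)
for q in P:
    v=int((.53-q[0])*4500);u=int((.345-q[1])*4500)
    if 0<=v<360 and 0<=u<360: cv2.circle(im,(u,v),3,tuple(int(c) for c in cv2.applyColorMap(np.uint8([[min(255,q[2]*4200)]]),cv2.COLORMAP_JET)[0,0]),-1)
for k in range(8): cv2.putText(im,str(530-k*10),(0,45*k+10),0,.35,(255,255,255));cv2.putText(im,str(345-k*10),(45*k,355),0,.35,(255,255,255))
cv2.imwrite("pics/h27.png",cv2.resize(im,None,fx=1.4,fy=1.4))
E
```

```text
circ meas [491.5 308.2] r 12.5 z80 55.3 n 328 corrected [491.6 306.8]
```

View pics/w27c.png

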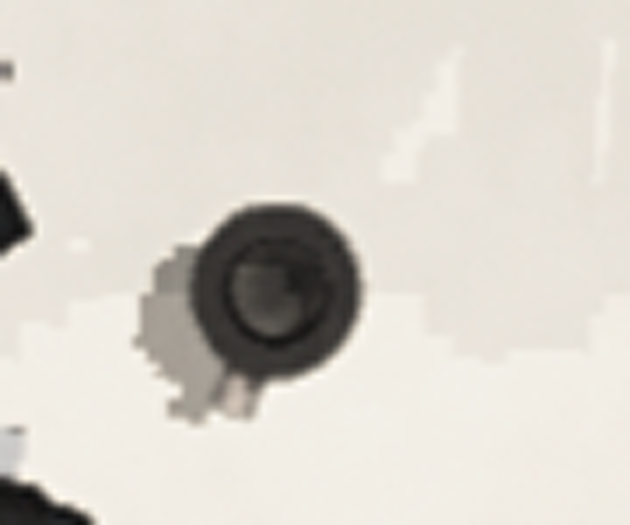

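View pics/h27.png

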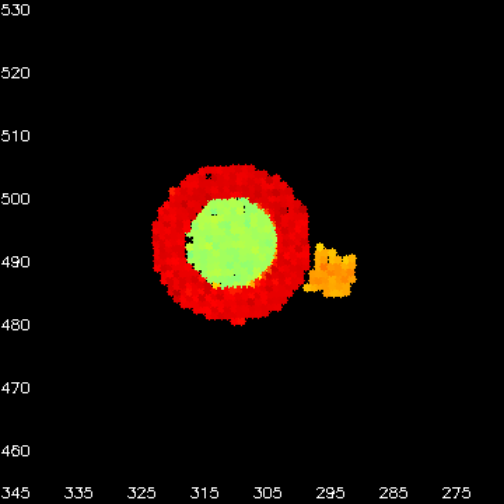

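```bash
python3 -m creep '[{"hand":0.055,"slide":[0.0028,-0.0575,0],"turn":0},{"hand":0.055,"slide":[0,0,0.03],"turn":9.4},{"hand":0.055,"slide":[0,0,0.05],"turn":9.4},{"hand":0.055,"slide":[0,0,0.03],"turn":0},{"hand":0.055,"slide":[0,0,0],"turn":0}]' && python3 -m creep '[{"hand":0.055,"slide":[0,0,0],"turn":0},{"hand":0.055,"slide":[0,0,0],"turn":0}]' ; python3 - <<'E'
from h import *
go([.4916,.3068,.034],-15.7)
p=snapshot("wrist");save("w28",p)
c=circ(p,(240,170,320,250),.045,.065)
E
```

```text
clock: 39.38
tool_pos: [0.4914, 0.3052, 0.1084]
eef_rot: [0.99, -0.138, -0.002, 0.002]
contact_force: [1.3, 0.4, 0.0]
opening: 0.627
clock: 39.62
tool_pos: [0.4932, 0.3079, 0.112]
eef_rot: [0.991, -0.137, 0.001, -0.001]
contact_force: [-0.0, -0.2, -0.2]
opening: 0.629
t 39.62 pos [0.4932 0.3079 0.112 ] xang -15.8 q [-0.47  0.83 -0.29  1.81  0.41  0.56 -1.3 ] F [-0.  -0.2 -0.2] op 0.0554
slide tool mm [-1.4  1.7 78. ]
turn (tool z) -0.1
circ meas [491.7 309.2] r 13.3 z80 55.2 n 764 corrected [491.3 307.8]
```

View pics/w28.png

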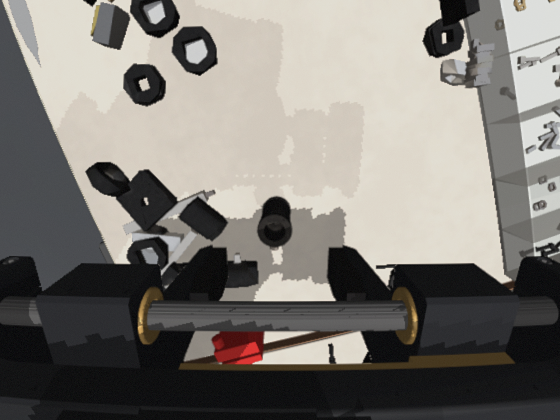

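```bash
python3 - <<'E'
from h import *
s,tp,R=tool();tp=np.array([.4914,.3073,.034])
for n in("wrist","scene"):
    p=snapshot(n);X=cloud(p).reshape(-1,3);X=X[np.isfinite(X[:,2])&(X[:,2]>.006)&(X[:,2]<.09)]
    L=(X-tp)@R
    m=(abs(L[:,0])<.06)&(abs(L[:,1])<.06)&(np.hypot(L[:,0],L[:,1])>.022)
    Q=np.c_[L[m][:,:2]*1000,X[m][:,2]*1000]
    for gx in range(-60,60,15):
        for gy in range(-60,60,15):
            k=(Q[:,0]>=gx)&(Q[:,0]<gx+15)&(Q[:,1]>=gy)&(Q[:,1]<gy+15)
            if k.sum()>3: print(n,gx,gy,k.sum(),Q[k,2].max().round(0))
E
```

```text
wrist -60 -30 56 28.0
wrist -60 -15 366 34.0
wrist -60 0 303 34.0
wrist -60 15 22 30.0
wrist -45 -15 13 28.0
wrist -45 0 106 32.0
wrist -45 30 135 23.0
wrist -45 45 241 27.0
wrist -30 30 22 20.0
wrist -30 45 368 25.0
scene -60 -15 7 34.0
scene -60 0 31 36.0
scene -60 15 9 32.0
scene -60 45 27 31.0
scene -45 30 14 21.0
scene -45 45 26 29.0
scene -30 45 15 27.0
```

```bash
python3 -m creep '[{"hand":0.036,"slide":[-0.0014,0.0012,0],"turn":0},{"hand":0.036,"slide":[0,0,0],"turn":0},{"hand":0.036,"slide":[0,0,0],"turn":0},{"hand":0.036,"slide":[0,0,0.015],"turn":0},{"hand":0.036,"slide":[0,0,0],"turn":0}]'; python3 -m creep '[{"hand":0.036,"slide":[0,0,0],"turn":0}]'; python3 - <<'E'
from h import *
go([.4914,.3073,.042],-15.7)
p=snapshot("wrist");save("w29",p)
s,tp,R=tool();X=cloud(p).reshape(-1,3);X=X[np.isfinite(X[:,2])&(X[:,2]>.02)&(X[:,2]<.05)];L=(X-tp)@R
k=(L[:,0]<-.022)&(L[:,0]>-.06)&(abs(L[:,1])<.015);print(np.percentile(L[k][:,0],[90,99,100]) if k.any() else None)
E
```

```text
clock: 40.4
tool_pos: [0.4896, 0.3061, 0.0938]
eef_rot: [0.991, -0.137, -0.001, 0.001]
contact_force: [0.7, 0.2, 1.2]
opening: 0.408
clock: 40.52
tool_pos: [0.4902, 0.3068, 0.0949]
eef_rot: [0.991, -0.137, -0.0, 0.0]
contact_force: [-0.5, -0.1, -0.3]
opening: 0.41
t 40.52 pos [0.4902 0.3068 0.0949] xang -15.75 q [-0.48  0.85 -0.28  1.82  0.42  0.53 -1.31] F [-0.5 -0.1 -0.3] op 0.0361
slide tool mm [ 1.  -0.9 52.9]
turn (tool z) -0.05
[-0.04275995 -0.03935668 -0.03767543]
```

View pics/w29.png

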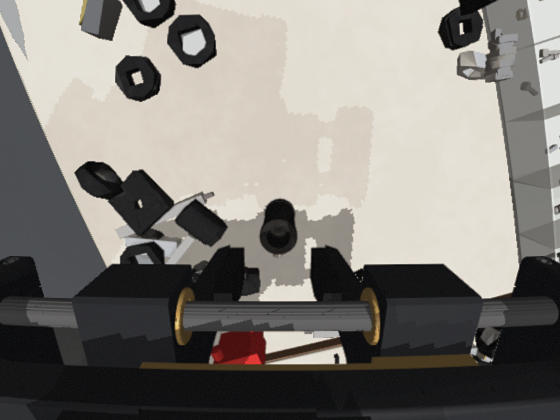

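```bash
python3 -m creep '[{"hand":0.036,"slide":[0.001,-0.0005,0.015],"turn":0},{"hand":0.036,"slide":[0,0,0.02],"turn":0},{"hand":0.036,"slide":[0,0,0.018],"turn":0},{"hand":0.036,"slide":[0,0,0],"turn":0},{"hand":0.036,"slide":[0,0,0],"turn":0}]'; python3 -m creep '[{"hand":0.015,"slide":[0,0,0],"turn":0},{"hand":0.015,"slide":[0,0,0],"turn":0},{"hand":0.015,"slide":[0,0,0],"turn":0},{"hand":0.015,"slide":[0,0,0],"turn":0}]' 15; python3 - <<'E'
from h import *
go([.4914,.3073,.042],-15.7)
p=snapshot("wrist");save("w30",p)
E
```

```text
clock: 41.2
tool_pos: [0.4917, 0.3072, 0.0425]
eef_rot: [0.991, -0.137, 0.0, -0.0]
contact_force: [0.9, 0.5, 0.4]
opening: 0.409
clock: 41.7
tool_pos: [0.492, 0.3073, 0.043]
eef_rot: [0.991, -0.137, 0.0, -0.0]
contact_force: [-0.5, 0.0, 4.3]
opening: 0.274
t 41.7 pos [0.492  0.3073 0.043 ] xang -15.76 q [-0.51  0.94 -0.23  1.83  0.46  0.42 -1.34] F [-0.5  0.   4.3] op 0.0241
slide tool mm [-0.5  0.2  1. ]
turn (tool z) -0.06
```

View pics/w30.png

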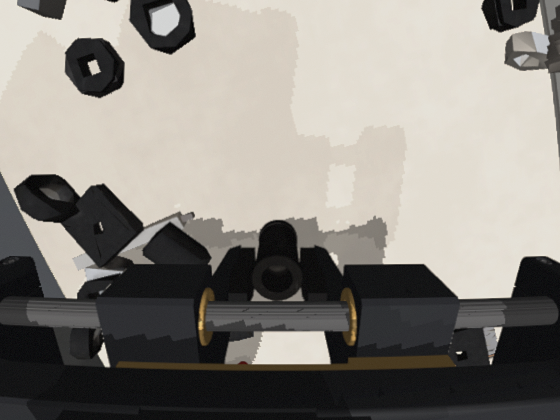

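```bash
python3 -m creep '[{"hand":0.015,"slide":[0,0,-0.02],"turn":0},{"hand":0.015,"slide":[0,0,-0.04],"turn":0},{"hand":0.015,"slide":[0,0,-0.06],"turn":0},{"hand":0.015,"slide":[0,0,-0.06],"turn":0},{"hand":0.015,"slide":[0.012,0.026,-0.01],"turn":0}]' && python3 -m creep '[{"hand":0.015,"slide":[0.0249,0.0526,0],"turn":0},{"hand":0.015,"slide":[0.0249,0.0526,0],"turn":0},{"hand":0.015,"slide":[0.0249,0.0526,0],"turn":0},{"hand":0.015,"slide":[0.0249,0.0526,0],"turn":0},{"hand":0.015,"slide":[0.0249,0.0526,0],"turn":0}]' && python3 -m creep '[{"hand":0.015,"slide":[0.0249,0.0526,0],"turn":0},{"hand":0.015,"slide":[0.0249,0.0526,0],"turn":0},{"hand":0.015,"slide":[0.0249,0.0526,0],"turn":0},{"hand":0.015,"slide":[0.0249,0.0526,0],"turn":0},{"hand":0.015,"slide":[0.0249,0.0526,0],"turn":0}]' && python3 -m creep '[{"hand":0.015,"slide":[0.012,0.027,0],"turn":0},{"hand":0.015,"slide":[0,0,0],"turn":-9.4},{"hand":0.015,"slide":[0,0,0],"turn":-9.4},{"hand":0.015,"slide":[0,0,0],"turn":0},{"hand":0.015,"slide":[0,0,0],"turn":0}]'; python3 - <<'E'
from h import *
ex,ey=ax();T=C-.078*ey;print(T)
go(list(T)+[.045],3.1)
p=snapshot("wrist");save("w31",p)
q=snapshot("scene");save("s31",q,(250,110,410,250),4)
for n,p in(("w",p),("s",q)):
  X=cloud(p);X=X.reshape(-1,3)
  for x in np.arange(.64,.72,.01):
    s=X[(abs(X[:,0]-x)<.005)&(X[:,1]>-.38)&(X[:,1]<-.27)&(X[:,2]<.15)&(X[:,2]>-.01)]
    print(n,round(x,2),len(s),np.percentile(s[:,2],[50,90,98]).round(3) if len(s) else None)
E
```

```text
clock: 42.38
tool_pos: [0.4969, 0.2827, 0.2366]
eef_rot: [0.991, -0.135, 0.003, -0.004]
contact_force: [0.2, -1.1, -1.4]
opening: 0.274
clock: 43.0
tool_pos: [0.5441, -0.0102, 0.2321]
eef_rot: [0.991, -0.137, -0.0, 0.0]
contact_force: [1.0, 0.1, -1.2]
opening: 0.279
clock: 43.62
tool_pos: [0.5924, -0.2969, 0.2319]
eef_rot: [0.991, -0.137, -0.001, -0.0]
contact_force: [1.4, -0.4, -0.7]
opening: 0.273
clock: 44.25
tool_pos: [0.5968, -0.3243, 0.2321]
eef_rot: [1.0, 0.025, -0.0, -0.0]
contact_force: [-0.3, -0.7, -0.1]
opening: 0.279
[ 0.59801815 -0.32368586]
t 44.25 pos [ 0.5968 -0.3243  0.2321] xang 2.9 q [ 0.69  0.82 -0.54  1.39  0.44  1.05  0.13] F [-0.3 -0.7 -0.1] op 0.0246
slide tool mm [  1.4  -0.5 187.1]
turn (tool z) -0.2
w 0.64 649 [0.    0.012 0.013]
w 0.65 1017 [0.001 0.065 0.066]
w 0.66 753 [0.002 0.065 0.069]
w 0.67 684 [0.011 0.078 0.086]
w 0.68 1166 [0.045 0.092 0.102]
w 0.69 1745 [0.077 0.117 0.12 ]
w 0.7 1033 [0.066 0.124 0.131]
w 0.71 1086 [0.084 0.139 0.146]
s 0.64 50 [0.004 0.064 0.068]
s 0.65 113 [0.055 0.069 0.07 ]
s 0.66 161 [0.031 0.06  0.07 ]
s 0.67 90 [0.046 0.083 0.089]
s 0.68 170 [0.074 0.1   0.122]
s 0.69 167 [0.082 0.119 0.123]
s 0.7 144 [0.085 0.127 0.134]
s 0.71 142 [0.078 0.139 0.146]
```

View pics/w31.png

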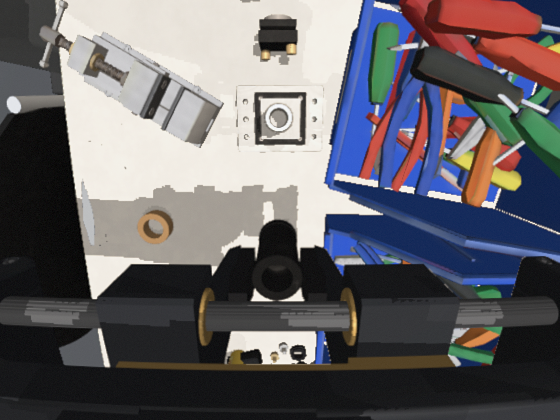

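View pics/s31.png

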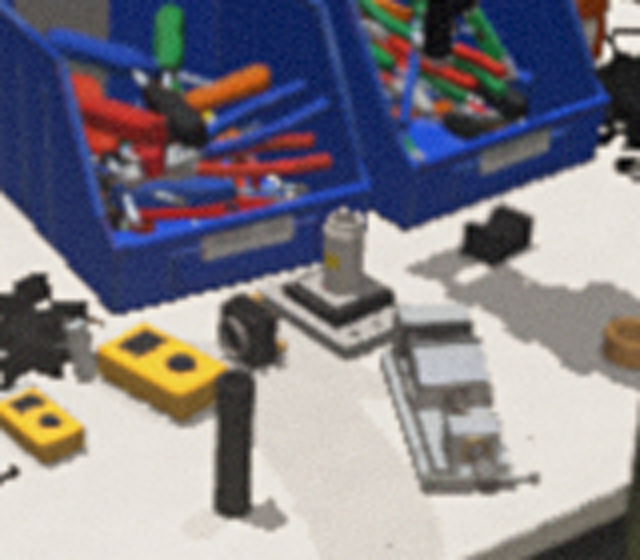

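```bash
python3 -m creep '[{"hand":0.015,"slide":[0,0,0],"turn":-10},{"hand":0.015,"slide":[0,0,0],"turn":-10},{"hand":0.015,"slide":[0,0,0],"turn":-10},{"hand":0.015,"slide":[0,0,0],"turn":-10},{"hand":0.015,"slide":[0,0,0],"turn":-10}]' && python3 -m creep '[{"hand":0.015,"slide":[0,0,0],"turn":-10},{"hand":0.015,"slide":[0,0,0],"turn":-10},{"hand":0.015,"slide":[0,0,0],"turn":-10},{"hand":0.015,"slide":[0,0,0],"turn":-10.2},{"hand":0.015,"slide":[0,0,0],"turn":0}]' && python3 -m creep '[{"hand":0.015,"slide":[0,0,0],"turn":0},{"hand":0.015,"slide":[0,0,0],"turn":0}]'; python3 - <<'E'
from h import *
ex,ey=ax();T=C-.082*ey-.0017*ex;print(T)
go(list(T)+[.043],93.1)
p=snapshot("wrist");save("w32",p)
f=p["frame"].copy();row(p,f);save("w32o",dict(frame=f))
E
```

```text
clock: 44.98
tool_pos: [0.597, -0.3244, 0.2325]
eef_rot: [0.894, 0.449, -0.0, 0.0]
contact_force: [-0.4, 0.2, -1.2]
opening: 0.272
clock: 45.6
tool_pos: [0.597, -0.3244, 0.2322]
eef_rot: [0.688, 0.726, -0.0, -0.0]
contact_force: [0.2, -0.0, -1.4]
opening: 0.274
clock: 45.85
tool_pos: [0.5971, -0.3243, 0.2325]
eef_rot: [0.687, 0.726, -0.0, 0.0]
contact_force: [-0.7, 0.1, 0.5]
opening: 0.275
[ 0.59653695 -0.32777194]
t 45.85 pos [ 0.5971 -0.3243  0.2325] xang 93.14 q [ 0.85  0.92 -0.92  1.38  0.74  1.21  1.49] F [-0.7  0.1  0.5] op 0.0242
slide tool mm [ -3.3  -0.8 189.5]
turn (tool z) 0.04
```

View pics/w32o.png

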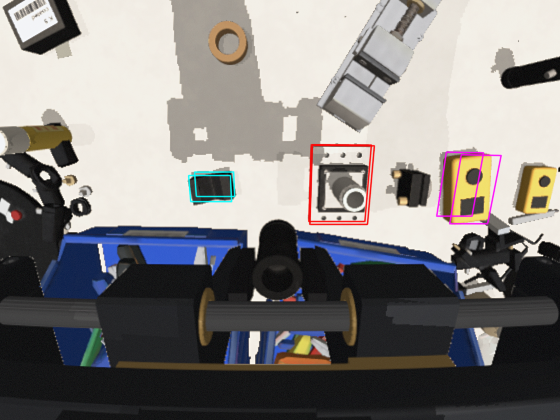

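```bash
python3 -m creep '[{"hand":0.015,"slide":[-0.0033,-0.0008,0.03],"turn":0},{"hand":0.015,"slide":[0,0,0.05],"turn":0},{"hand":0.015,"slide":[0,0,0.05],"turn":0},{"hand":0.015,"slide":[0,0,0.035],"turn":0},{"hand":0.015,"slide":[0,0,0.01],"turn":0}]' && python3 -m creep '[{"hand":0.015,"slide":[0,0,0],"turn":0},{"hand":0.015,"slide":[0,0,0],"turn":0}]'; python3 - <<'E'
from h import *
ex,ey=ax();T=C-.082*ey-.0017*ex
go(list(T)+[.043],93.1)
p=snapshot("wrist");save("w33",p)
p=snapshot("scene");save("s33",p,(250,110,410,250),4)
E
```

```text
clock: 46.52
tool_pos: [0.595, -0.3274, 0.055]
eef_rot: [0.687, 0.727, -0.001, -0.002]
contact_force: [-0.1, -0.2, 0.4]
opening: 0.272
clock: 46.78
tool_pos: [0.5979, -0.3279, 0.0595]
eef_rot: [0.687, 0.727, 0.001, 0.001]
contact_force: [-0.5, -0.4, -0.5]
opening: 0.277
t 46.77 pos [ 0.5979 -0.3279  0.0595] xang 93.22 q [ 0.82  1.12 -0.81  1.48  0.92  0.95  1.36] F [-0.5 -0.4 -0.5] op 0.0244
slide tool mm [ 0.2 -1.4 16.5]
turn (tool z) 0.12
```

View pics/w33.png

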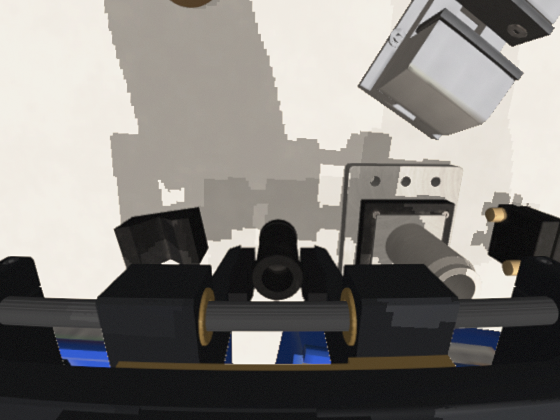

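View pics/s33.png

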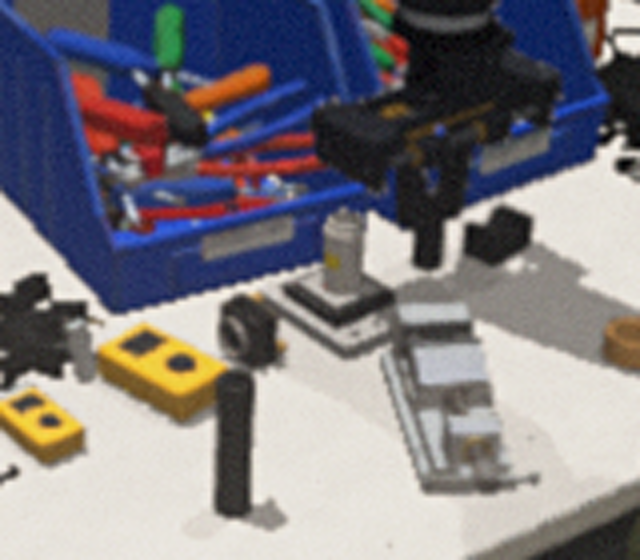

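```bash
python3 -m creep '[{"hand":0.015,"slide":[0,-0.0005,0.007],"turn":0},{"hand":0.015,"slide":[0,0,0.006],"turn":0},{"hand":0.015,"slide":[0,0,0],"turn":0},{"hand":0.015,"slide":[0,0,0],"turn":0}]'; python3 -m creep '[{"hand":0.015,"slide":[0,0,0.001],"turn":0},{"hand":0.015,"slide":[0,0,0],"turn":0},{"hand":0.015,"slide":[0,0,0.001],"turn":0},{"hand":0.015,"slide":[0,0,0],"turn":0}]'; python3 - <<'E'
from h import *
ex,ey=ax();T=C-.082*ey-.0017*ex
go(list(T)+[.043],93.1)
E
```

```text
clock: 47.38
tool_pos: [0.596, -0.3276, 0.0443]
eef_rot: [0.687, 0.727, 0.0, -0.0]
contact_force: [-0.1, -0.8, -0.2]
opening: 0.274
clock: 47.88
tool_pos: [0.5963, -0.3278, 0.0431]
eef_rot: [0.687, 0.727, 0.0, 0.0]
contact_force: [0.8, -0.6, 4.6]
opening: 0.278
t 47.88 pos [ 0.5963 -0.3278  0.0431] xang 93.23 q [ 0.81  1.14 -0.79  1.48  0.94  0.93  1.35] F [ 0.8 -0.6  4.6] op 0.0245
slide tool mm [-0.   0.3  0.1]
turn (tool z) 0.13
```

Contact at 4.6 N. I'll release and retreat.

```bash
python3 -m creep '[{"hand":0.028,"slide":[0,0,0],"turn":0},{"hand":0.032,"slide":[0,0,0],"turn":0},{"hand":0.04,"slide":[0,0,0],"turn":0},{"hand":0.045,"slide":[0,0,0],"turn":0},{"hand":0.045,"slide":[0,0,0],"turn":0}]'; python3 -m creep '[{"hand":0.045,"slide":[0,0,-0.02],"turn":0},{"hand":0.045,"slide":[0,0,-0.04],"turn":0},{"hand":0.045,"slide":[0,0,-0.06],"turn":0},{"hand":0.06,"slide":[0.04,0,-0.05],"turn":0},{"hand":0.06,"slide":[0.03,0,-0.04],"turn":0}]';python3 -m creep '[{"hand":0.06,"slide":[0,0,0],"turn":0},{"hand":0.06,"slide":[0,0,0],"turn":0}]'; python3 - <<'E'
from h import *
go(list(C)+[.2],93.1)
p=snapshot("wrist");f=p["frame"].copy();row(p,f);save("w34",dict(frame=f))
p=snapshot("scene");save("s34",p,(230,110,430,260),4)
E
```

```text
clock: 48.5
tool_pos: [0.596, -0.3277, 0.0424]
eef_rot: [0.687, 0.727, -0.0, -0.0]
contact_force: [0.6, -0.5, 0.2]
opening: 0.511
clock: 49.12
tool_pos: [0.5926, -0.2569, 0.2553]
eef_rot: [0.686, 0.727, 0.001, 0.001]
contact_force: [1.0, 0.1, 0.4]
opening: 0.679
clock: 49.38
tool_pos: [0.5916, -0.2598, 0.2514]
eef_rot: [0.687, 0.727, -0.001, 0.0]
contact_force: [0.2, -0.6, 0.2]
opening: 0.682
t 49.38 pos [ 0.5916 -0.2598  0.2514] xang 93.21 q [ 0.79  0.85 -0.93  1.47  0.72  1.18  1.38] F [ 0.2 -0.6  0.2] op 0.06
slide tool mm [14.   3.  51.4]
turn (tool z) 0.11
```

View pics/w34.png

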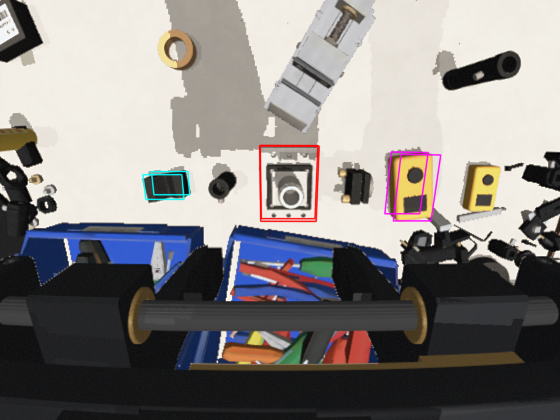

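View pics/s34.png

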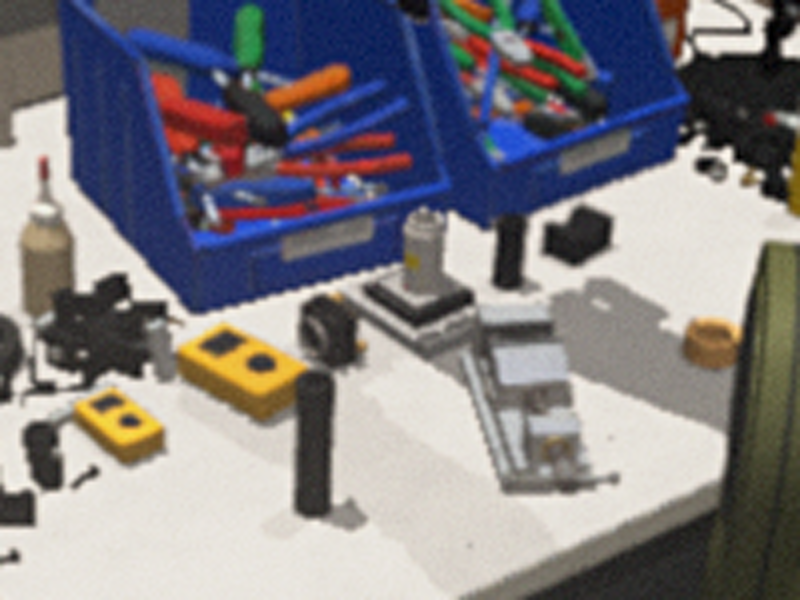

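```bash
python3 - <<'E'
from h import *
p=snapshot("wrist");X=cloud(p);_,_,R=tool();b=1.4*R[:2,1];ex,ey=ax()
rc=lambda c:(round(float((c-C*1000)@ex),1),round(float((c-C*1000)@ey),1))
print("post",rc(circ(p,(200,160,245,205),.048,.065)))
print("sleeve",rc(circ(p,(262,165,318,215),.074,.095)))
for nm,B,lo,hi in(("vblock",(138,160,195,205),.02,.035),("meter",(380,145,440,225),.024,.04),("plate",(255,140,322,225),.007,.018)):
    r,z,q=rect(p,B,lo,hi);print(nm,rc(np.array(r[0])+b))
S=X[160:210,335:378];m=((S[...,2]>.036)&(S[...,2]<.046)).astype(np.uint8)
n,l,st,ce=cv2.connectedComponentsWithStats(m,connectivity=4)
for k in range(1,n):
    if st[k,4]>30:
        r=cv2.minAreaRect((S[l==k][:,:2]*1000).astype(np.float32));print("mount part",np.round(r[1],1),round(r[2],1),rc(np.array(r[0])+b))
print(get_state()["clock"])
E
```

```text
circ meas [ 593.9 -328.4] r 13.2 z80 55.3 n 277 corrected [ 595.3 -328.3]
post (-2.9, -82.5)
circ meas [ 591.9 -245.7] r 14.1 z80 81.6 n 326 corrected [ 593.3 -245.7]
sleeve (-0.5, 0.2)
rect c [ 606.7 -420. ] size [33.1 21.3] ang 11.13 z 25.2 n 378
vblock (4.9, -174.7)
rect c [590.1 -83.1] size [94.8 58.5] ang 11.6 z 27.7 n 2489
meter (6.5, 162.7)
rect c [ 595.2 -245.3] size [99.6 75. ] ang 3.12 z 12.3 n 2211
plate (2.9, 0.5)
mount part [39.6 22.5] 2.6 (1.1, 76.2)
mount part [37.5  7.4] 3.3 (0.4, 94.6)
49.525
```

```bash
python3 -c "
from plant import *
print(finish_job()); print(get_state()['clock'])"
```

```text
the job is handed in; nothing more can be done
None
the job is handed in; nothing more can be done
```

I set out the beam line in the order you asked and handed it in at about 50 s. No verdict is reported.

All positions below are measured from the plate's centre.

| Item | Last check |
|---|---|
| Stage | Flat on the plate, edges parallel to within about 0.1°, centred to about 1 mm. My first placing was about 2 mm off, so I re-gripped it and corrected that. |
| Sleeve | Upright on the stage, 1–2 mm from the stage's centre. |
| Mount | Standing about 81 mm towards the meter, within about 1 mm of the row, lens axis along the row to within about 0.5°. |
| Short post | Upright about 82 mm towards the V-block. Its tube axis is about 3 mm off the row on the robot's side, so its origin is within about 1 mm of the row. |

The last pictures show the tall post and tape still standing in place. The wrist force in the readings stayed under 20 N.

Some checks disagreed:
- **Plate position:** wrist-camera views put the plate's centre 1–3 mm apart across the row, and I worked from a middle value. All the cross-row figures carry that uncertainty.
- **Meter and V-block:** both look turned about 8–9° from the plate's axes, though they are described as parallel. A close view put the meter's centre within about 2 mm of where the plate predicts. The last wide view put both centres 5–7 mm off the row and the V-block about 15 mm too far along it. I discounted those readings because that view also shows side walls and only half of the V-block. I kept to the plate's direction for the row.

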